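Feed a linocut block under the press platen to its stop

TASK

Pick up the wood-backed linocut block from the bench, lay it lino side up on the press's feed bed with its brass-edged end leading, and slide it under the low platen until it is fully home against the solid stop hidden inside. The stop is set anew for every job, so feel for it: press the block firmly home for a moment, with a steady 10 to 15 N, but never more than 20 N, then let go and leave the block there. Leave the brush jar, the ink tin and the ink roller where they are.

Things in the scene. Friction and masses are not known exactly. Their poses are not given: they have to be found in the camera images.
- block: Linocut block 130 (x) x 60 (y) x 16 (z) mm, 0.16 to 0.25 kg: pale wooden base, red-brown carved lino face, a 12 mm brass strip on top of its leading (+x) end. Origin: centre of the underside; x along its length to the brass end, z up out of the lino. Starts flat on the bench, lino up, left or right of the press, x roughly away from the robot. Sliding it takes 1 to 5 N.
- nose (a point): Centre of the block's leading end face (brass end): 65 mm ahead of the block's origin, 8 mm above its underside.
- press: Small green block press fixed to the bench. Origin: on the bench under the middle of the platen; x is the feed direction (roughly away from the robot), y left, z up. Steel feed bed 90 mm wide, top at z = 8 mm, from x = -200 to +60 mm. Green frame 140 mm wide over x = -25 to +25 mm, up to z = 141 mm; red handwheel 100 mm across on top at z = 164 mm.
- platen (a point): Middle of the platen's underside, 27.5 mm above the bench, 3.5 mm over a block lying on the bed. The flat aluminium platen reaches 40 mm either way along the feed and 42 mm to either side. A home block sticks out of it towards the robot by 60 to 110 mm, so it can be pushed all the way by its tail end.
- mouth (a point): Entry of the guides, on the bed's top, 76 mm before the press's origin against the feed. Two dark steel guides 16 mm high start here about 90 mm apart, close in to 64 mm at the platen's front edge (x = -40 mm in the press frame) and run on straight, leaving the block 2 mm play on each side. Nearer the robot the bed is plain, without guides.
- stop: Stop housing behind the platen, green, 40 x 90 x 45 mm; origin under its centre, 80 mm past the press's origin, same axes. A solid brass bar reaches from it back under the platen; its face, anywhere from 20 mm before to 30 mm past the press's origin, is not measured. A weak sprung button (0.2 to 1 N) stands 4 mm proud of it: push past it to the solid bar, where force rises steeply.
- jar: Green glass jar 72 mm across with paint brushes, 155 mm high in all; origin under its centre. Stands on the other side of the press from the block. Leave alone.
- tin: Blue ink tin 84 mm across, 60 mm high; origin under its centre. Leave alone.
- roller: Ink roller (brayer) lying flat, 84 x 135 x 36 mm; origin under the black roll, wooden handle towards its -x. Leave alone.

How it is judged:
By the outcome, as a careful person would: the job done as asked, in the order asked, and still so for the second after the job is handed in, with the robot touching nothing.
It also fails if it takes over 72 s, if anything falls off the work surface, if the arm or the gripper's body presses on something with over 40 N, if the wrist force passes 120 N, or if a joint passes its speed limit or range.

ROBOT

A 7-joint arm with a two-finger parallel gripper is mounted at the origin on the work surface. World frame = base frame: x ahead of the robot, y to its left, z up, the work surface at z = 0. Lengths are in mm, angles in rad, forces in N, time in s.
With the tool pointing down it reaches from about 400 to 850 mm from the base axis. Payload 4.5 kg.
Tool frame: the origin (TCP) lies between the finger pads; the fingertips stand 19 mm ahead of it and the grasp point (between the pads) is the TCP; z points along the fingers, y is the direction in which the jaws open and shut (so a half turn about z gives the same grasp; the last joint's range is limited). The gripper opens to 85 mm and grips with 20 to 120 N. Pads are 22 mm wide; open, the fingers measure 114 mm over their backs; the gripper's body (76 mm by 85 mm) begins 54 mm behind the grasp point. The pads swing forward as they close: fully open they stand 13 mm farther back than shut.
Start: joints at [1.175, 0.689, -0.195, 1.565, 0.157, 0.902, -0.215], TCP at [260.461, -568.166, 250.317] pointing down, gripper open.
Joint ranges: [-3.01, 3.01], [-0.46, 2.08], [-1.47, 1.51], [0.13, 2.56], [-1, 4.14], [0.04, 2.09], [-2.66, 2.66]. Speed limits (rad/s): [2.57, 2.57, 3.14, 3.14, 3.14, 3.14, 3.14].

INTERFACE

Orientations are given as a unit quaternion [x, y, z, w].
In Python, from workcell import bot, camera, finder gives the robot as it stands.
- The arm moves only by the tool send_rows, never from a script. Its arguments are lists of equal length, an entry for each row: "delta_pos": the shift along the tool's x, y, z in units of 1 m (1.0 is 1 m), a list of three; "delta_rot": the turn, a rotation vector about the tool's x, y, z in units of 30 degrees (1.0 is 30 degrees), a list of three. A call has 1 to 8 rows; each row is the pose to reach, as a shift and turn from the pose measured when the call began, along the tool's axes at that moment; what a row does not reach only later rows make up. A row lasts 1/10 s, in which the tool goes at most 50 mm and 8.59 degrees, less where a joint would pass 70% of its speed; a pose out of reach is approached as far as the arm can. A call with a number of a shift or a turn outside -1 to 1 is refused whole. A call with a gripper value outside its range is refused whole. "fingers" is the opening, from 0 (shut) to 1 (fully open), set as the call begins (left out, the last holds). The fingers move at their own pace and stop on an object; "squeeze" is the grip in N (left out, the last holds). Time passes only in rows, so rows that repeat a pose let the fingers close. It gives the time, the measured TCP pose, the force and the opening at its end, in the units of the state.
- bot.sense(): the state, without advancing time (a new reading comes with each control period).
- camera(name): name is "side" or "top"; returns a dict with "img" (480x640x3 uint8, red, green, blue), "z_map" (480x640 float32, mm along the optical axis (not along the pixel's ray), 0 where there is no reading), "intrinsics" (3x3 intrinsics, pixels), "k1" (the pictures are not rectified: a ray, as slopes to the right and down, at radius r is drawn at 1 + k1 r^2 times it, then the intrinsics apply), "world_from_camera" (4x4, takes a point from camera to world coordinates). Camera axes: x right, y down, z forward; pixel columns grow to the right and rows downward; lengths in mm; the calibration is good to about 2 mm. A picture is of the moment at which its call begins.
- bot.sign_off(): hands the job in, once; it reports no verdict.
Trained networks look in a picture, given as the dict that the camera call returned (one of the last four; its "shot" number tells which), for a name from the list of things; names that differ only in an ending like _2 or _b are one class to them, and where a whole thing is asked for, a point or a joint stands for the part that bears it (a point fixed in the world has none). Each returns a list of dicts, best first, with "p" (0 to 1); they miss things now and then, are a little off and sometimes report something else, mostly with a low value. They report only what shows in the picture. A call takes as long as a camera call.
- finder.boxes_of(picture, thing): "rect" ([left, top, width, height] in pixels, round what is visible of it).
- finder.silhouettes(picture, thing): "pixels" (480x640 bool, what is visible of it) and "rect" ([left, top, width, height] in pixels, round what is visible of it).
- finder.pinpoint(picture, thing): "centre" ([column, row] in pixels: a listed point, or the origin of a listed thing).
The state is a dict: "time": time; "q": joint angles; "joint_vel": joint speeds; "effort": joint torques, N m; "tcp_pos": TCP position; "tool_rot": TCP orientation; "wrist_force": force on the tool from outside, world axes, zero at the start; "ft_torque": the same for the moment, N m; "grip_width": finger opening in mm.
Only numpy, scipy, OpenCV 4.12 (cv2) and the standard library are available. Lean on these libraries where they do the work, as an engineer would, in place of code of your own. Each camera call takes 0.05 s, during which the arm holds its last target.

## Working session

There is one attempt and no reset: what is moved stays moved. The work goes in short steps, Python scripts to look and compute and a tool call to move; the robot and the scene stay as the last step left them, time stands still between calls to the robot, and variables do not carry over. Pictures are saved under pics/ and viewed, and the job is handed in when it is done.

Besides the shell and the picture viewer there is one more tool, called after "Request:" as name(argument=value, ...), one argument or row to a line, values as JSON. send_rows: Moves the arm, as the interface text tells. Shifts and turns lie within -1 to 1; 1 stands for 1 m of shift or 30 degrees of turn. Its arguments: {"type":"object","properties":{"delta_pos":{"type":"array","items":{"type":"array","items":{"type":"number","minimum":-1,"maximum":1}}},"delta_rot":{"type":"array","items":{"type":"array","items":{"type":"number","minimum":-1,"maximum":1}}},"fingers":{"type":"number"},"squeeze":{"type":"number"}},"required":["delta_pos","delta_rot"]}

```bash
ls; mkdir -p pics; python3 - <<'E'
from workcell import bot,camera,finder
import cv2,numpy as np,pickle
print(bot.sense())
for n in ['side','top']:
    c=camera(n); cv2.imwrite(f'pics/{n}0.png',c['img'][:,:,::-1]); pickle.dump(c,open(f'{n}0.pkl','wb'))
    print(n,c['intrinsics'].tolist(),c['k1'],c['world_from_camera'].round(3).tolist())
    for t in ['block','nose','press','platen','mouth','stop','jar','tin','roller']:
        try:
            print(t,[(np.round(d['centre'],1),round(d['p'],2)) for d in finder.pinpoint(c,t)[:2]],[(d['rect'],round(d['p'],2)) for d in finder.boxes_of(c,t)[:2]])
        except Exception as e: print(t,e)
E
```

```text
pics
{'time': 0.0, 'q': array([ 1.17481535,  0.69000801, -0.19453576,  1.56635511,  0.15731817,
        0.90250771, -0.21512726]), 'joint_vel': array([ 0.0012375 , -0.00034303,  0.00207191,  0.00273714,  0.00047908,
       -0.00032204,  0.00046431]), 'effort': array([ 2.02200549e-04, -5.39614284e+01, -1.26642309e+00, -1.58543855e+01,
        9.06367757e-03,  9.46694141e-03, -2.09348434e-05]), 'tcp_pos': array([ 260.12192177, -567.611134  ,  249.46663592]), 'tool_rot': array([ 9.76990086e-01,  2.13282644e-01, -2.66849539e-04, -9.02680048e-04]), 'wrist_force': array([ 0.59095751,  0.31019602, -0.53635082]), 'ft_torque': array([ 0.0232604 ,  0.00113851, -0.03174052]), 'grip_width': 85.61154913391319}
side [[510.9672791827897, 0.0, 327.7212231058978], [0.0, 510.9672791827897, 241.75745900135445], [0.0, 0.0, 1.0]] -0.06344761863653123 [[0.758, 0.489, -0.432, 1023.022], [0.653, -0.563, 0.507, -437.629], [0.004, -0.666, -0.746, 729.733], [0.0, 0.0, 0.0, 1.0]]
block [(array([143.9, 323.3]), 0.93)] [([99.3, 296.1, 87.3, 50.3], 0.8)]
nose [(array([180. , 326.3]), 0.92)] [([101.3, 291.8, 83.4, 
[... 904 characters left out ...]
]]
block [(array([464.2, 315. ]), 0.59)] [([438.1, 278.8, 55.4, 66.5], 0.89)]
nose [(array([451.4, 282.1]), 0.81)] [([442.6, 276.5, 50.0, 69.8], 0.97)]
press [(array([337.5, 218.3]), 0.63)] []
platen [(array([341.1, 219.5]), 0.88)] [([299.0, 183.4, 79.5, 134.1], 0.72)]
mouth [(array([339.4, 259.1]), 0.7), (array([202.6, 206.9]), 0.37)] [([296.7, 186.4, 86.4, 137.2], 0.83)]
stop [(array([336.1, 186.9]), 0.7), (array([338.6, 220.9]), 0.55)] [([315.5, 170.0, 45.7, 29.2], 0.92)]
jar [(array([197.3, 280.2]), 0.85)] [([156.9, 262.3, 57.9, 41.0], 0.76)]
tin [(array([201.5, 207.1]), 0.95)] [([177.4, 182.4, 46.4, 40.0], 0.71)]
roller [(array([451.4, 177.1]), 0.8)] [([430.0, 166.9, 47.1, 67.4], 0.85)]
```

View pics/side0.png

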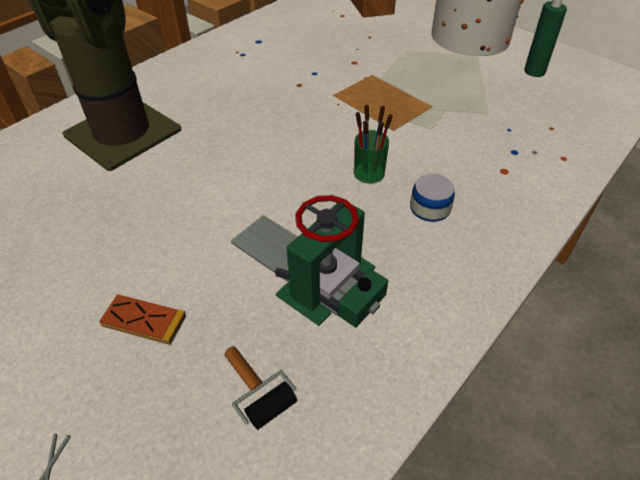

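View pics/top0.png

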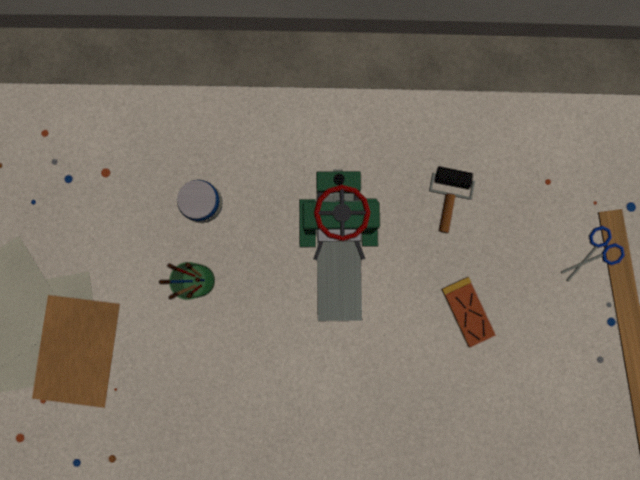

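```bash
cat > h.py <<'E'
import numpy as np,cv2
def rays(c,uv):
    uv=np.asarray(uv,float).reshape(-1,1,2)
    p=cv2.undistortPoints(uv,c['intrinsics'],np.array([c['k1'],0,0,0,0.]))[:,0]
    return np.c_[p,np.ones(len(p))]
def onplane(c,uv,z):
    d=rays(c,uv)@c['world_from_camera'][:3,:3].T; o=c['world_from_camera'][:3,3]
    return o+d*((z-o[2])/d[:,2])[:,None]
def cloud(c,mask=None):
    if mask is None: mask=np.ones((480,640),bool)
    v,u=np.nonzero(mask&(c['z_map']>0)); z=c['z_map'][v,u]
    return (rays(c,np.c_[u,v])*z[:,None])@c['world_from_camera'][:3,:3].T+c['world_from_camera'][:3,3],u,v
def proj(c,P):
    M=np.linalg.inv(c['world_from_camera']); P=np.asarray(P,float).reshape(-1,3)
    r,_=cv2.Rodrigues(M[:3,:3]); return cv2.projectPoints(P,r,M[:3,3],c['intrinsics'],np.array([c['k1'],0,0,0,0.]))[0][:,0]
E
python3 - <<'E'
import pickle,numpy as np,cv2
from h import *
from workcell import finder,camera
for n in ['side','top']:
    c=camera(n); pickle.dump(c,open(f'{n}1.pkl','wb'))
    P,u,v=cloud(c)
    print(n,'bench z',np.median(P[:,2][(P[:,0]>300)&(P[:,0]<800)]))
    s=finder.silhouettes(c,'block')[0]; m=s['pixels']; print('p',s['p'],m.sum())
    Q,_,_=cloud(c,m); print('block z pct',np.percentile(Q[:,2],[5,50,95]))
    vv,uu=np.nonzero(m); W=onplane(c,np.c_[uu,vv],16)
    (cx,cy),(w,h),a=cv2.minAreaRect(W[:,:2].astype(np.float32)); print('rect',cx,cy,w,h,a)
    for t,z in [('block',0),('nose',8),('press',0),('platen',27.5),('mouth',8),('stop',0),('jar',0),('tin',0),('roller',0)]:
        d=finder.pinpoint(c,t)
        if d: print(t,round(d[0]['p'],2),onplane(c,d[0]['centre'],z).round(1)[0])
    # bed cloud
    hsv=cv2.cvtColor(c['img'],cv2.COLOR_RGB2HSV)
    print(hsv[290,340] if n=='top' else hsv[240,260])
E
```

```text
side bench z 1.0568774187951249
p 0.63 2702
block z pct [ 5.15251763 16.16521595 18.52683229]
rect 486.8188781738281 -284.0929870605469 139.41091918945312 67.3638916015625 26.094392776489258
block 0.96 [ 487.2 -285.8    0. ]
nose 0.57 [ 546.4 -253.5    8. ]
press 0.57 [660.7 -16.8   0. ]
platen 0.79 [657.8 -18.3  27.5]
mouth 0.7 [580.  -14.2   8. ]
stop 0.62 [743.2 -17.    0. ]
jar 0.74 [531.2 278.4   0. ]
tin 0.95 [702.  262.6   0. ]
roller 0.81 [ 755.1 -255.6    0. ]
[ 45  19 109]
top bench z 0.5081964210588694
p 0.82 1929
block z pct [10.86253435 15.63816676 19.05622309]
rect 483.3272705078125 -279.077880859375 128.3524169921875 64.07051086425781 24.948856353759766
block 0.97 [ 482.7 -276.6    0. ]
nose 0.95 [ 542.9 -253.8    8. ]
press 0.61 [657.2 -17.8   0. ]
platen 0.89 [660.2 -22.1  27.5]
mouth 0.85 [583.7 -19.1   8. ]
stop 0.55 [740.2 -10.5   0. ]
jar 0.75 [741.6  -5.6   0. ]
tin 0.65 [697.2 267.3   0. ]
roller 0.66 [ 758.5 -252.3    0. ]
[38 22 93]
```

```bash
python3 - <<'E'
import pickle,cv2
for n,r in [('side',(190,340,215,400)),('top',(160,330,280,500))]:
    c=pickle.load(open(f'{n}0.pkl','rb')); i=c['img'][r[0]:r[1],r[2]:r[3],::-1]
    f=min(800/i.shape[1],600/i.shape[0]); cv2.imwrite(f'pics/{n}0c.png',cv2.resize(i,None,fx=f,fy=f,interpolation=cv2.INTER_CUBIC))
E
```

```text
(no output)
```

View pics/side0c.png

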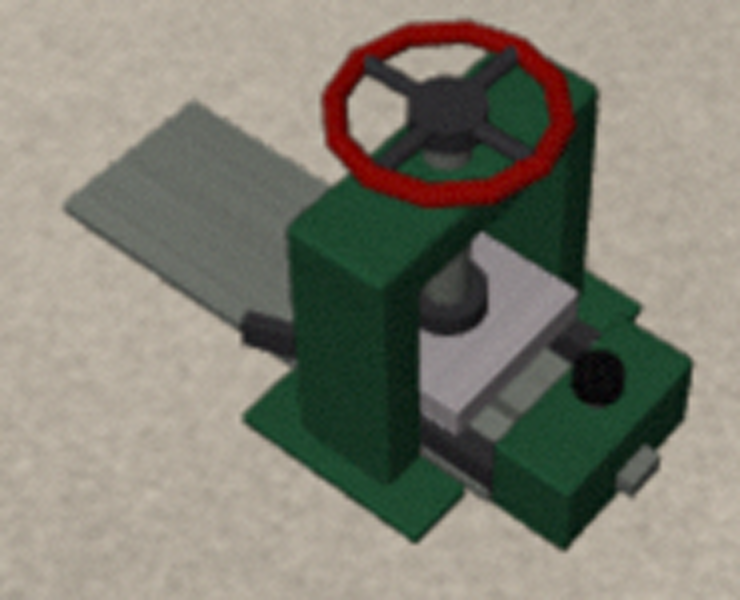

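View pics/top0c.png

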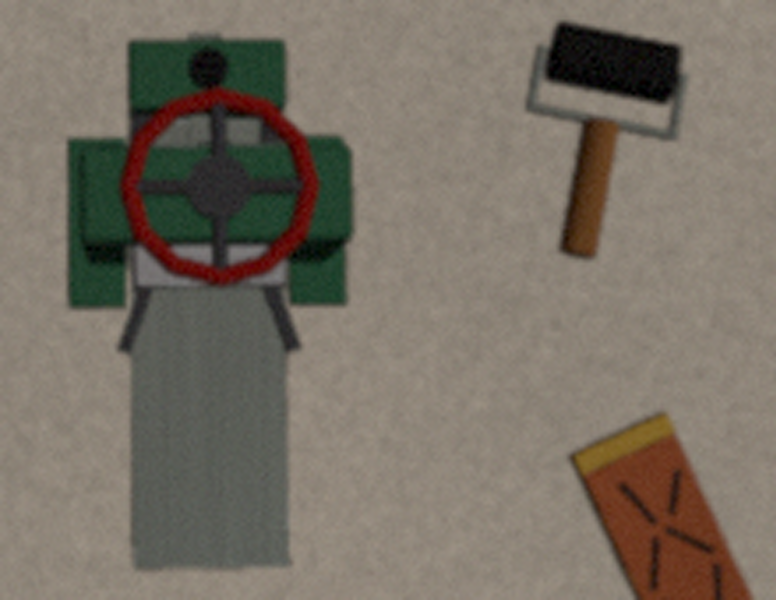

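```bash
cat >> h.py <<'E'
from scipy.optimize import minimize
def blockmask(c,lo=(0,90,60),hi=(32,255,255)):
    hsv=cv2.cvtColor(c['img'],cv2.COLOR_RGB2HSV)
    return cv2.inRange(hsv,lo,hi)>0
def boxpts(x,y,yaw,z0=0,lx=130,ly=60,lz=16):
    c,s=np.cos(yaw),np.sin(yaw); R=np.array([[c,-s],[s,c]])
    P=[]
    for z in (z0,z0+lz):
        for a,b in ((-.5,-.5),(.5,-.5),(.5,.5),(-.5,.5)):
            P.append(np.r_[R@np.array([a*lx,b*ly])+[x,y],z])
    return np.array(P)
def fitblock(c,m,x0,z0=0,roi=None):
    SS=8
    def f(p):
        h=cv2.convexHull(proj(c,boxpts(p[0],p[1],p[2]/100,z0)).astype(np.float32))
        im=np.zeros((480,640),np.uint8); 
        big=np.zeros(((roi[3])*SS,(roi[2])*SS),np.uint8)
        q=((h[:,0]-[roi[0]-.5,roi[1]-.5])*SS-.5)
        cv2.fillPoly(big,[np.round(q*16).astype(np.int32)],255,shift=4)
        a=cv2.resize(big,(roi[2],roi[3]),interpolation=cv2.INTER_AREA)/255.
        mm=m[roi[1]:roi[1]+roi[3],roi[0]:roi[0]+roi[2]]
        return np.abs(a-mm).sum()
    r=minimize(f,[x0[0],x0[1],x0[2]*100],method='Nelder-Mead',options=dict(initial_simplex=[[x0[0]+a,x0[1]+b,x0[2]*100+d] for a,b,d in((0,0,0),(6,0,0),(0,6,0),(0,0,6))],xatol=.05,fatol=.2))
    return r.x[0],r.x[1],r.x[2]/100,r.fun
E
python3 - <<'E'
import pickle,numpy as np,cv2
from h import *
for n in ['side','top']:
    c=pickle.load(open(f'{n}1.pkl','rb'))
    x0=(485,-280,.44)
    pr=proj(c,boxpts(*x0)); lo=np.floor(pr.min(0)).astype(int)-12; hi=np.ceil(pr.max(0)).astype(int)+12
    roi=(*lo,*(hi-lo)); m=blockmask(c)
    print(n,m[lo[1]:hi[1],lo[0]:hi[0]].sum(),fitblock(c,m,x0,roi=roi))
    i=c['img'][:,:,::-1].copy(); i[m]=(255,0,255)
    cv2.imwrite(f'pics/m{n}.png',cv2.resize(i[lo[1]:hi[1],lo[0]:hi[0]],None,fx=5,fy=5,interpolation=0))
c=pickle.load(open('top1.pkl','rb')); g=cv2.cvtColor(c['img'],cv2.COLOR_RGB2LAB).astype(float)
# bed edges
g=c['img'].astype(float).sum(2); 
L=[];R=[]
for v in range(262,318):
    row=cv2.GaussianBlur(g[v-2:v+3].mean(0)[None],(0,0),1.0)[0]
    d=np.diff(row)
    l=np.arange(305,328); k=l[np.argmin(d[l])]; w=-d[k-2:k+3].clip(max=0); L.append(((np.arange(k-2,k+3)*w).sum()/w.sum()+.5,v))
    l=np.arange(350,375); k=l[np.argmax(d[l])]; w=d[k-2:k+3].clip(min=0); R.append(((np.arange(k-2,k+3)*w).sum()/w.sum()+.5,v))
for E in (L,R):
    W=onplane(c,E,8)[:,:2]; p=np.polyfit(W[:,0],W[:,1],1); print('edge slope',p[0],'y@500',np.polyval(p,500),'y@660',np.polyval(p,660),'resid',np.std(W[:,1]-np.polyval(p,W[:,0])))
N=[]
for u in range(322,358):
    col=cv2.GaussianBlur(g[:,u-1:u+2].mean(1)[None],(0,0),1.0)[0]; d=np.diff(col)
    l=np.arange(308,330); k=l[np.argmax(d[l])]; w=d[k-2:k+3].clip(min=0); N.append((u,(np.arange(k-2,k+3)*w).sum()/w.sum()+.5))
W=onplane(c,N,8)[:,:2];print('near edge',W.mean(0),W.std(0),np.polyfit(W[:,1],W[:,0],1))
E
```

```text
side 2433 (np.float64(481.59588079199443), np.float64(-282.9474620824583), np.float64(0.4490030996850896), np.float64(353.2705882352941))
top 1831 (np.float64(483.84171170341585), np.float64(-282.02808604929805), np.float64(0.445800603630036), np.float64(234.8078431372549))
edge slope 0.01715952907438747 y@500 26.238959661599576 y@660 28.98448431350157 resid 0.1687739660549209
edge slope 0.016184400300145847 y@500 -64.43662541599505 y@660 -61.847121367971724 resid 0.38399260938051466
near edge [460.31690343 -20.94608232] [ 1.08903734 20.99649071] [-3.77251705e-02  4.59526709e+02]
```

```bash
cat >> h.py <<'E'
from scipy.spatial.transform import Rotation as Rn
PO=np.array([660.3,-16.4]); PY=0.0167
def press2w(px,py=0):
    c,s=np.cos(PY),np.sin(PY); return PO+np.array([c*px-s*py,s*px+c*py])
def delta(s,x,y,z,yaw):
    R=Rn.from_quat(s['tool_rot']); T=Rn.from_matrix(np.array([[np.cos(yaw),np.sin(yaw),0],[np.sin(yaw),-np.cos(yaw),0],[0,0,-1]]))
    dp=R.inv().apply(np.array([x,y,z])-s['tcp_pos'])/1000; dr=(R.inv()*T).as_rotvec(degrees=True)/30
    print('dpos',dp.round(4).tolist(),'drot',dr.round(4).tolist(),'rows>=',round(np.linalg.norm(dp)/.05,1))
E
python3 - <<'E'
from h import *
from workcell import bot
s=bot.sense()
delta(s,465,-290.8,110,.447)
E
```

```text
dpos [0.3015, -0.1669, 0.1403] drot [0.0001, -0.0, -0.0328] rows>= 7.4
```

Request:
send_rows(
  delta_pos=[
    [0.038, -0.021, 0.018],
    [0.075, -0.042, 0.035],
    [0.113, -0.063, 0.053],
    [0.151, -0.083, 0.07],
    [0.188, -0.104, 0.088],
    [0.226, -0.125, 0.105],
    [0.264, -0.146, 0.123],
    [0.3015, -0.167, 0.14],
  ],
  delta_rot=[
    [0, 0, -0.033],
    [0, 0, -0.033],
    [0, 0, -0.033],
    [0, 0, -0.033],
    [0, 0, -0.033],
    [0, 0, -0.033],
    [0, 0, -0.033],
    [0, 0, -0.033],
  ],
  fingers=1,
)

```text
time: 3.8
tcp_pos: [466.2, -289.4, 109.7]
tool_rot: [0.975, 0.222, 0.0, 0.0]
wrist_force: [0.8, 0.0, 0.5]
grip_width: 85.3
```

```bash
python3 - <<'E'
from h import *
from workcell import bot,camera
s=bot.sense(); print(s['time'],s['tcp_pos'],s['wrist_force'])
delta(s,465,-290.8,17,.447)
c=camera('side'); cv2.imwrite('pics/side2.png',c['img'][200:400,50:350,::-1].repeat(2,0).repeat(2,1))
E
```

```text
3.8 [ 466.15754064 -289.42535866  109.73744303] [0.79998139 0.04318979 0.46805333]
dpos [-0.0017, 0.0007, 0.0927] drot [0.0014, -0.0009, 0.0] rows>= 1.9
```

View pics/side2.png

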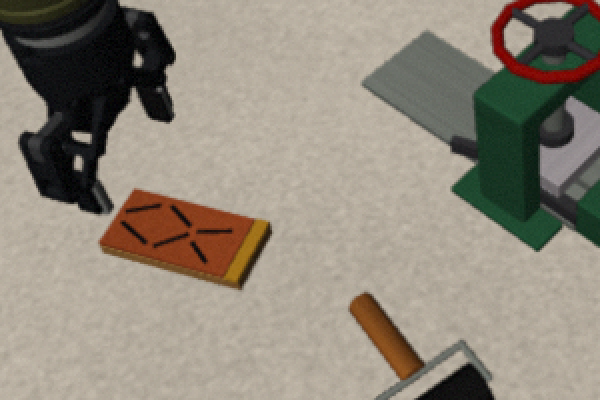

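The gripper straddles the tail half of the block (in this crop the block spans about (100–270, 190–285)), with its jaws aligned across the block's width. I'll descend from here.

Request:
send_rows(
  delta_pos=[
    [-0.001, 0.0, 0.03],
    [-0.002, 0.001, 0.06],
    [-0.002, 0.001, 0.08],
    [-0.002, 0.001, 0.0925],
    [-0.002, 0.001, 0.0925],
  ],
  delta_rot=[
    [0, 0, 0],
    [0, 0, 0],
    [0, 0, 0],
    [0, 0, 0],
    [0, 0, 0],
  ],
)

```text
time: 4.35
tcp_pos: [470.0, -280.0, 13.7]
tool_rot: [0.974, 0.228, 0.002, -0.004]
wrist_force: [0.0, -0.4, 0.5]
grip_width: 85.1
```

Request:
send_rows(
  delta_pos=[
    [0, 0, 0],
    [0, 0, 0],
    [0, 0, 0],
    [0, 0, 0],
    [0, 0, 0],
    [0, 0, 0],
    [0, 0, 0],
    [0, 0, 0],
  ],
  delta_rot=[
    [0, 0, 0],
    [0, 0, 0],
    [0, 0, 0],
    [0, 0, 0],
    [0, 0, 0],
    [0, 0, 0],
    [0, 0, 0],
    [0, 0, 0],
  ],
  fingers=0,
  squeeze=50,
)

```text
time: 5.15
tcp_pos: [471.1, -281.1, 15.3]
tool_rot: [0.974, 0.227, 0.003, -0.003]
wrist_force: [0.7, -1.2, 6.1]
grip_width: 59.0
```

```bash
python3 - <<'E'
from h import *
from workcell import bot,camera
s=bot.sense(); print(s['time'],s['tcp_pos'],s['wrist_force'],s['grip_width'])
c=camera('side'); cv2.imwrite('pics/side3.png',c['img'][200:400,50:350,::-1].repeat(2,0).repeat(2,1))
E
```

```text
5.15 [ 471.1370409  -281.09450745   15.25914375] [ 0.65211748 -1.18812572  6.06878195] 58.9550280684091
```

View pics/side3.png

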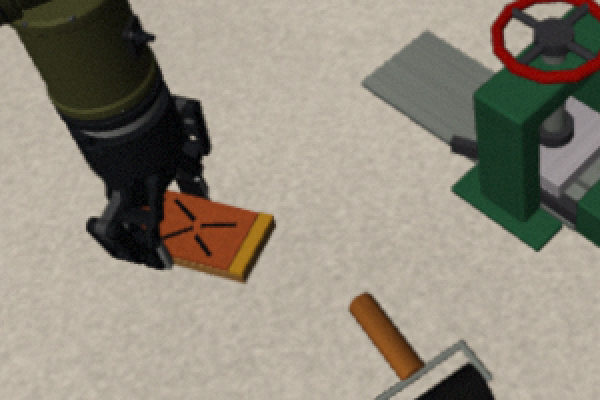

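The block is held (width 59 mm, brass end forward in the picture at (250, 245)). Next I lift it and let the arm settle.

Request:
send_rows(
  delta_pos=[
    [0, 0, -0.02],
    [0, 0, -0.045],
    [0, 0, -0.065],
    [0, 0, -0.065],
    [0, 0, -0.065],
    [0, 0, -0.065],
  ],
  delta_rot=[
    [0, 0, 0],
    [0, 0, 0],
    [0, 0, 0],
    [0, 0, 0],
    [0, 0, 0],
    [0, 0, 0],
  ],
)

```text
time: 5.8
tcp_pos: [470.1, -281.1, 79.3]
tool_rot: [0.974, 0.228, 0.002, -0.004]
wrist_force: [0.1, -0.5, -2.0]
grip_width: 58.7
```

```bash
python3 - <<'E'
from h import *
from workcell import bot,camera
s=bot.sense(); print(s['time'],s['tcp_pos'],s['wrist_force'],s['grip_width'],s['joint_vel'].round(3))
R=Rn.from_quat(s['tool_rot']).as_matrix(); print(R.round(4))
for n in('side','top'):
    c=camera(n); cv2.imwrite(f'pics/{n}4.png',c['img'][200:400,50:350,::-1].repeat(2,0).repeat(2,1) if n=='side' else c['img'][230:400,380:560,::-1].repeat(3,0).repeat(3,1))
    yaw=np.arctan2(R[1,0],R[0,0]); o=s['tcp_pos'][:2]+15*R[:2,0]; z0=s['tcp_pos'][2]-15.3
    print(n,proj(c,boxpts(o[0],o[1],yaw,z0)).round(0).tolist()[4:])
t=press2w(-153); delta(s,t[0],t[1],80,PY)
E
```

```text
5.8 [ 470.09297948 -281.07635328   79.34256859] [ 0.13835936 -0.50791384 -2.02391223] 58.674933056652016 [-0.001  0.01   0.    -0.002  0.     0.    -0.   ]
[[ 0.8965  0.4431  0.0024]
 [ 0.4431 -0.8964  0.0083]
 [ 0.0058 -0.0063 -1.    ]]
side [[89.0, 297.0], [164.0, 315.0], [181.0, 284.0], [109.0, 268.0]]
top [[505.0, 338.0], [474.0, 275.0], [446.0, 289.0], [476.0, 352.0]]
dpos [0.1495, -0.2185, 0.0016] drot [-0.0144, -0.0082, 0.8448] rows>= 5.3
```

View pics/side4.png

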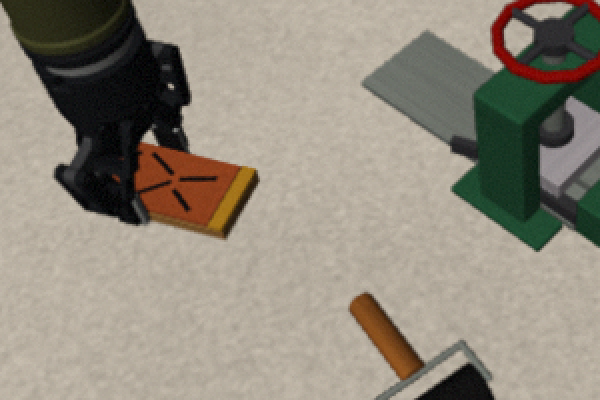

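View pics/top4.png

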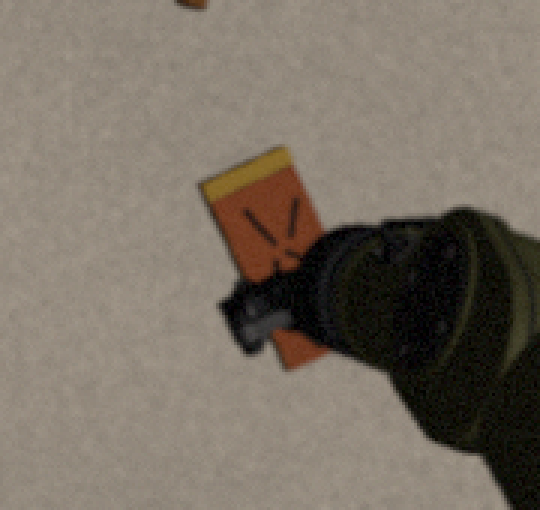

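```bash
python3 - <<'E'
from h import *
from workcell import bot
s=bot.sense()
t=press2w(-139); delta(s,t[0],t[1],75,PY)
E
```

```text
dpos [0.1621, -0.2125, 0.0065] drot [-0.0146, -0.008, 0.8448] rows>= 5.3
```

Request:
send_rows(
  delta_pos=[
    [0.027, -0.035, 0],
    [0.054, -0.071, 0],
    [0.081, -0.106, 0],
    [0.108, -0.142, 0],
    [0.135, -0.177, 0.003],
    [0.162, -0.2125, 0.0065],
    [0.162, -0.2125, 0.0065],
    [0.162, -0.2125, 0.0065],
  ],
  delta_rot=[
    [0, 0, 0.14],
    [0, 0, 0.28],
    [0, 0, 0.42],
    [-0.005, -0.003, 0.56],
    [-0.01, -0.005, 0.7],
    [-0.015, -0.008, 0.845],
    [-0.015, -0.008, 0.845],
    [-0.015, -0.008, 0.845],
  ],
)

```text
time: 6.7
tcp_pos: [521.0, -16.8, 74.2]
tool_rot: [1.0, 0.011, -0.001, -0.0]
wrist_force: [-0.5, -0.8, -1.1]
grip_width: 58.7
```

Request:
send_rows(
  delta_pos=[
    [0, 0, 0],
    [0, 0, 0],
  ],
  delta_rot=[
    [0, 0, 0],
    [0, 0, 0],
  ],
)

```text
time: 6.9
tcp_pos: [520.5, -18.4, 73.9]
tool_rot: [1.0, 0.009, -0.001, 0.0]
wrist_force: [0.1, 0.2, -2.1]
grip_width: 58.7
```

```bash
python3 - <<'E'
from h import *
from workcell import bot,camera
s=bot.sense(); print(s['time'],s['tcp_pos'],s['wrist_force'],s['grip_width'],s['joint_vel'].round(3))
R=Rn.from_quat(s['tool_rot']).as_matrix(); print(R.round(4))
for n in('side','top'):
    c=camera(n); i=c['img'][:,:,::-1].copy()
    yaw=np.arctan2(R[1,0],R[0,0]); o=s['tcp_pos'][:2]+10*R[:2,0]; z0=s['tcp_pos'][2]-15.3
    i=(i[180:340,190:390] if n=='side' else i[200:350,250:450]).repeat(4,0).repeat(4,1)
    off=np.array([190,180] if n=='side' else [250,200])
    for p in proj(c,boxpts(o[0],o[1],yaw,z0)): cv2.circle(i,tuple(np.round((p-off)*4+2).astype(int).tolist()),3,(255,0,255),-1)
    for a,b in((-200,45),(-200,-45),(-76,45),(-76,-45)): 
        p=proj(c,[*press2w(a,b),8])[0]; cv2.circle(i,tuple(np.round((p-off)*4+2).astype(int).tolist()),3,(0,255,255),-1)
    cv2.imwrite(f'pics/{n}5.png',i)
t=press2w(-139); delta(s,t[0],t[1],24.5,PY)
E
```

```text
6.9 [520.47520369 -18.41709872  73.90491031] [ 0.10704886  0.19981927 -2.06000267] 58.72097534506531 [ 0.008 -0.004 -0.002 -0.001 -0.001 -0.001 -0.003]
[[ 9.998e-01  1.900e-02 -2.200e-03]
 [ 1.900e-02 -9.998e-01 -7.000e-04]
 [-2.200e-03  6.000e-04 -1.000e+00]]
dpos [0.0009, 0.0003, 0.0494] drot [0.0012, 0.0042, 0.0044] rows>= 1.0
```

View pics/side5.png

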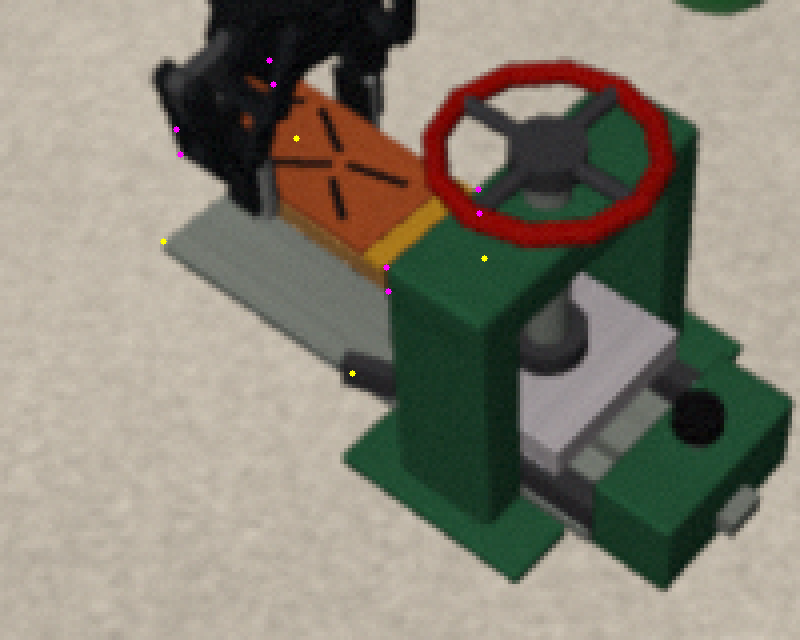

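View pics/top5.png

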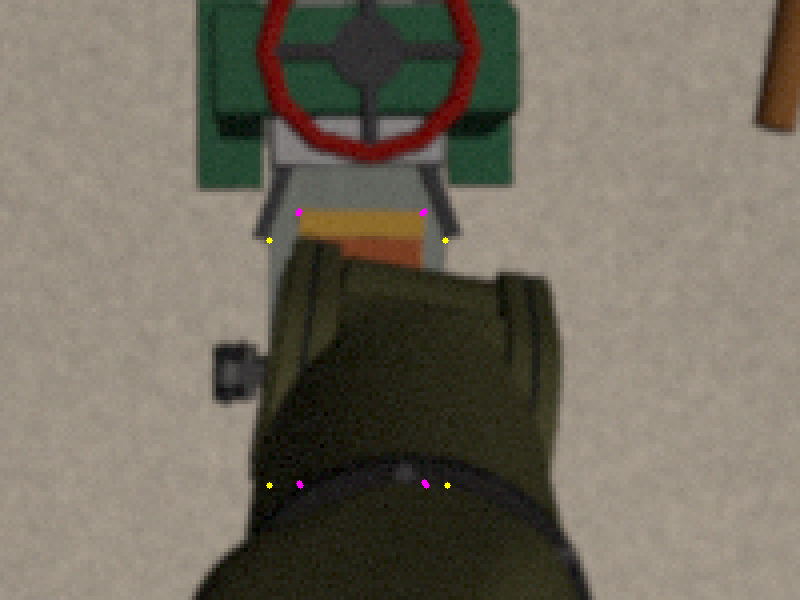

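Both views agree with the model. The brass end is at about (390, 270) in the side crop and (300–423, 212) in the top crop, lined up between the guides. I'll lower it now.

Request:
send_rows(
  delta_pos=[
    [0.001, 0, 0.02],
    [0.001, 0, 0.036],
    [0.001, 0, 0.044],
    [0.001, 0, 0.048],
    [0.001, 0, 0.049],
    [0.001, 0, 0.049],
    [0.001, 0, 0.049],
  ],
  delta_rot=[
    [0, 0.004, 0.004],
    [0, 0.004, 0.004],
    [0, 0.004, 0.004],
    [0, 0.004, 0.004],
    [0, 0.004, 0.004],
    [0, 0.004, 0.004],
    [0, 0.004, 0.004],
  ],
)

```text
time: 7.7
tcp_pos: [522.0, -18.4, 25.7]
tool_rot: [1.0, 0.008, 0.001, 0.0]
wrist_force: [0.1, -0.2, -2.6]
grip_width: 58.7
```

Request:
send_rows(
  delta_pos=[
    [0, 0, 0.001],
    [0, 0, 0.0015],
    [0, 0, 0.002],
    [0, 0, 0.002],
  ],
  delta_rot=[
    [0, 0, 0],
    [0, 0, 0],
    [0, 0, 0],
    [0, 0, 0],
  ],
)

```text
time: 8.1
tcp_pos: [522.2, -18.3, 23.7]
tool_rot: [1.0, 0.008, 0.001, 0.0]
wrist_force: [0.2, 0.9, -1.7]
grip_width: 58.7
```

Request:
send_rows(
  delta_pos=[
    [0, 0, 0.0005],
    [0, 0, 0.001],
    [0, 0, 0.001],
  ],
  delta_rot=[
    [0, 0, 0],
    [0, 0, 0],
    [0, 0, 0],
  ],
)

```text
time: 8.4
tcp_pos: [522.1, -18.3, 23.4]
tool_rot: [1.0, 0.008, 0.001, 0.0]
wrist_force: [-1.0, -1.3, 6.0]
grip_width: 58.5
```

```bash
python3 - <<'E'
from h import *
from workcell import bot,camera
s=bot.sense(); print(s['time'],s['tcp_pos'],s['wrist_force'],s['grip_width'],s['joint_vel'].round(3))
c=camera('side'); cv2.imwrite('pics/side6.png',c['img'][180:340,190:390,::-1].repeat(4,0).repeat(4,1))
E
```

```text
8.4 [522.13061956 -18.32014912  23.35782059] [-0.99775158 -1.33822576  6.02148389] 58.50898944110668 [ 0.001  0.001  0.     0.002 -0.    -0.001  0.001]
```

View pics/side6.png

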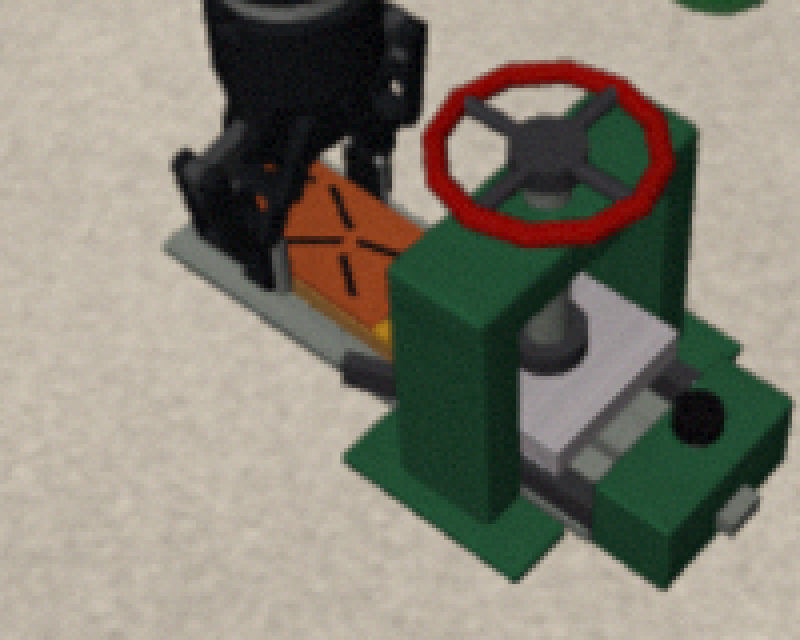

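The block is on the bed (Fz +6 N), with its nose between the guide flares near (385, 330). I'll release, rise, and view it.

Request:
send_rows(
  delta_pos=[
    [0, 0, 0],
    [0, 0, 0],
    [0, 0, 0],
    [0, 0, 0],
    [0, 0, 0],
    [0, 0, 0],
  ],
  delta_rot=[
    [0, 0, 0],
    [0, 0, 0],
    [0, 0, 0],
    [0, 0, 0],
    [0, 0, 0],
    [0, 0, 0],
  ],
  fingers=1,
)

```text
time: 9.05
tcp_pos: [522.1, -18.3, 23.3]
tool_rot: [1.0, 0.008, 0.001, 0.0]
wrist_force: [0.7, -0.5, 0.0]
grip_width: 85.4
```

Request:
send_rows(
  delta_pos=[
    [0, 0, -0.01],
    [0, 0, -0.03],
    [0, 0, -0.06],
    [-0.04, 0, -0.06],
    [-0.08, 0, -0.06],
    [-0.1, 0, -0.06],
    [-0.1, 0, -0.06],
    [-0.1, 0, -0.06],
  ],
  delta_rot=[
    [0, 0, 0],
    [0, 0, 0],
    [0, 0, 0],
    [0, 0, 0],
    [0, 0, 0],
    [0, 0, 0],
    [0, 0, 0],
    [0, 0, 0],
  ],
)

```text
time: 9.85
tcp_pos: [423.2, -20.0, 83.6]
tool_rot: [1.0, 0.008, 0.002, 0.0]
wrist_force: [0.4, 0.6, -0.1]
grip_width: 85.6
```

Request:
send_rows(
  delta_pos=[
    [0, 0, 0],
    [0, 0, 0],
    [0, 0, 0],
    [0, 0, 0],
  ],
  delta_rot=[
    [0, 0, 0],
    [0, 0, 0],
    [0, 0, 0],
    [0, 0, 0],
  ],
  fingers=0.35,
)

```text
time: 10.25
tcp_pos: [423.7, -19.9, 83.5]
tool_rot: [1.0, 0.008, 0.002, 0.0]
wrist_force: [-0.7, -0.3, 0.3]
grip_width: 30.3
```

```bash
python3 - <<'E'
from h import *
from workcell import bot,camera
s=bot.sense(); print(s['time'],s['tcp_pos'],s['wrist_force'],s['grip_width'],s['joint_vel'].round(3))
for n in('side','top'):
    c=camera(n); i=c['img'][:,:,::-1].copy()
    o=press2w(-131)
    i=(i[180:340,190:390] if n=='side' else i[200:350,250:450]).repeat(4,0).repeat(4,1)
    off=np.array([190,180] if n=='side' else [250,200])
    for p in proj(c,boxpts(o[0],o[1],PY,8)): cv2.circle(i,tuple(np.round((p-off)*4+2).astype(int).tolist()),3,(255,0,255),-1)
    cv2.imwrite(f'pics/{n}7.png',i)
t=press2w(-211); delta(s,t[0],t[1],28,PY)
E
```

```text
10.25 [423.65954508 -19.94138898  83.49573262] [-0.72052774 -0.2893284   0.32533777] 30.275801520453587 [ 0.002 -0.    -0.001  0.007 -0.002 -0.001 -0.   ]
dpos [0.0254, 0.0004, 0.0556] drot [0.0006, -0.0087, -0.0] rows>= 1.2
```

View pics/side7.png

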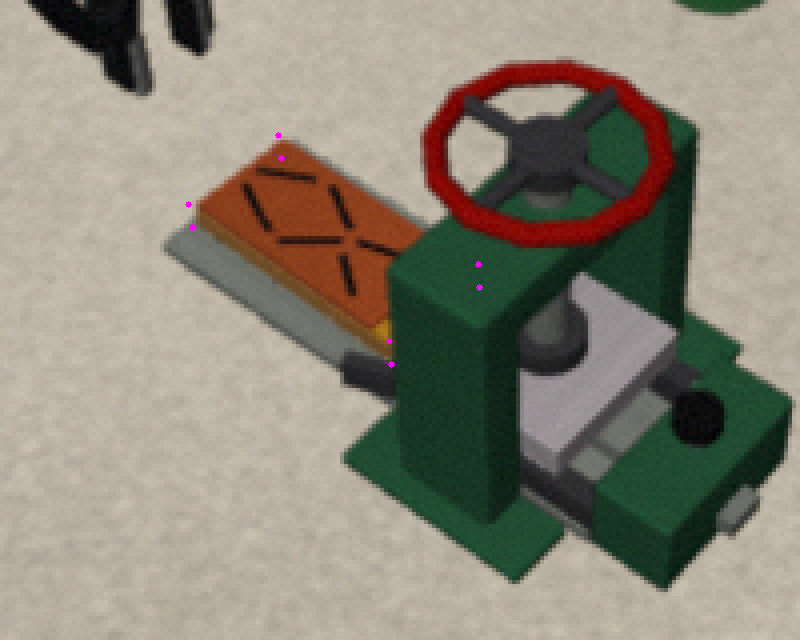

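View pics/top7.png

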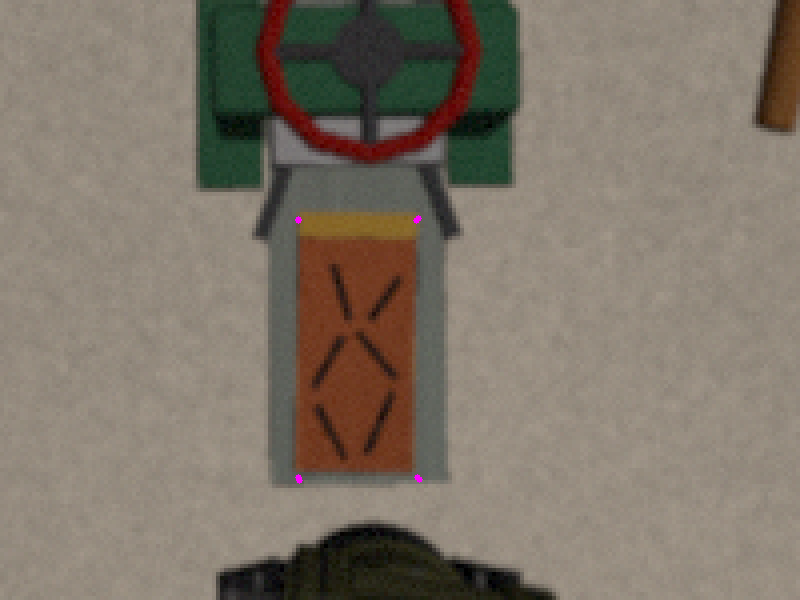

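The block lies squarely on the bed: tail edge at top crop y≈472, brass end at y≈212, centred at x≈358. I'll come down behind the tail with the fingers 30 mm apart.

Request:
send_rows(
  delta_pos=[
    [0.002, 0, 0.025],
    [0.004, 0, 0.045],
    [0.006, 0, 0.0545],
    [0.006, 0, 0.0545],
    [0.006, 0, 0.0545],
  ],
  delta_rot=[
    [0, -0.009, 0],
    [0, -0.009, 0],
    [0, -0.009, 0],
    [0, -0.009, 0],
    [0, -0.009, 0],
  ],
)

```text
time: 10.85
tcp_pos: [440.2, -20.3, 36.4]
tool_rot: [1.0, 0.009, -0.01, -0.0]
wrist_force: [-0.4, -1.0, 0.3]
grip_width: 30.2
```

```bash
python3 - <<'E'
from h import *
from workcell import bot,camera
s=bot.sense(); print(s['time'],s['tcp_pos'],s['wrist_force'],s['grip_width'],s['joint_vel'].round(3))
c=camera('side'); i=c['img'][180:340,190:390,::-1].repeat(4,0).repeat(4,1); cv2.imwrite('pics/side8.png',i)
t=press2w(-206); delta(s,t[0],t[1],28.5,PY)
E
```

```text
10.85 [440.22778781 -20.32287784  36.36688839] [-0.37764864 -0.97569038  0.31950824] 30.216062046694205 [ 0.003 -0.026 -0.004  0.024 -0.055  0.005 -0.136]
dpos [0.0143, -0.0002, 0.0076] drot [-0.0013, 0.0384, 0.0036] rows>= 0.3
```

View pics/side8.png

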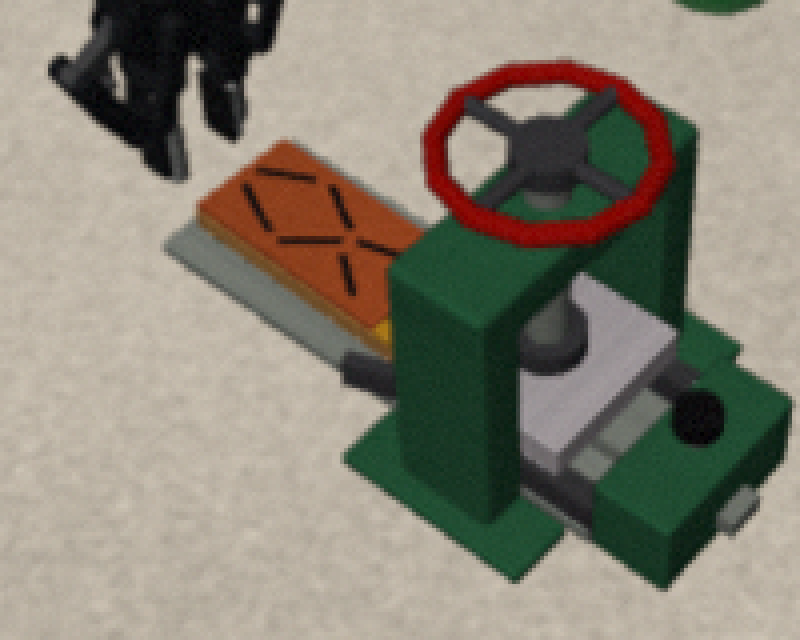

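```bash
python3 - <<'E'
from h import *
from workcell import bot
s=bot.sense(); print(s['q'].round(3))
R=Rn.from_quat(s['tool_rot']).as_matrix(); print(R.round(4))
E
```

```text
[-0.084  0.905  0.044  2.234 -1.     0.043 -0.614]
[[ 9.997e-01  1.290e-02 -2.000e-02]
 [ 1.290e-02 -9.999e-01  6.000e-04]
 [-2.000e-02 -8.000e-04 -9.998e-01]]
```

The arm is at its near limit here (q5 = -1.0, q6 = 0.04), so it can't get lower with the tool vertical. I'll rise and tilt the tool about 8°, tips towards the robot, which gives the wrist room.

Request:
send_rows(
  delta_pos=[
    [0, 0, -0.015],
    [0.002, 0, -0.03],
    [0.003, 0, -0.03],
    [0.003, 0, -0.03],
    [0.003, 0, -0.03],
    [0.003, 0, -0.03],
  ],
  delta_rot=[
    [0, -0.08, 0],
    [0, -0.16, 0],
    [0, -0.23, 0],
    [0, -0.23, 0],
    [0, -0.23, 0],
    [0, -0.23, 0],
  ],
)

```text
time: 11.5
tcp_pos: [442.5, -20.2, 66.8]
tool_rot: [0.997, 0.005, -0.07, -0.0]
wrist_force: [-0.9, 0.5, -0.2]
grip_width: 29.4
```

```bash
cat >> h.py <<'E'
def delta2(s,x,y,z,yaw,tilt):
    R=Rn.from_quat(s['tool_rot']); T=Rn.from_matrix(np.array([[np.cos(yaw),np.sin(yaw),0],[np.sin(yaw),-np.cos(yaw),0],[0,0,-1]]))*Rn.from_euler('y',-tilt)
    dp=R.inv().apply(np.array([x,y,z])-s['tcp_pos'])/1000; dr=(R.inv()*T).as_rotvec(degrees=True)/30
    print('dpos',dp.round(4).tolist(),'drot',dr.round(4).tolist())
E
python3 - <<'E'
from h import *
from workcell import bot
s=bot.sense(); print(s['time'],s['tcp_pos'],s['q'].round(3))
R=Rn.from_quat(s['tool_rot']).as_matrix(); print(R.round(3).tolist())
t=press2w(-213); delta2(s,*t,30,PY,.14)
E
```

```text
11.5 [442.53914758 -20.1505749   66.77680725] [-0.306  0.914  0.43   2.125 -0.872  0.448 -0.722]
[[0.99, 0.011, -0.141], [0.011, -1.0, 0.0], [-0.141, -0.002, -0.99]]
dpos [0.0099, -0.0001, 0.0357] drot [-0.0048, 0.0021, -0.0109]
```

Request:
send_rows(
  delta_pos=[
    [0.003, 0, 0.012],
    [0.006, 0, 0.024],
    [0.009, 0, 0.033],
    [0.01, 0, 0.036],
    [0.01, 0, 0.036],
    [0.01, 0, 0.036],
  ],
  delta_rot=[
    [0, 0, -0.01],
    [0, 0, -0.01],
    [0, 0, -0.01],
    [0, 0, -0.01],
    [0, 0, -0.01],
    [0, 0, -0.01],
  ],
)

```text
time: 12.1
tcp_pos: [447.3, -20.1, 29.8]
tool_rot: [0.997, 0.008, -0.07, -0.001]
wrist_force: [-0.0, 0.9, -0.5]
grip_width: 30.0
```

```bash
python3 - <<'E'
from h import *
from workcell import bot,camera
s=bot.sense(); print(s['time'],s['tcp_pos'],s['q'].round(3),s['wrist_force'])
R=Rn.from_quat(s['tool_rot']).as_matrix(); print(R.round(3).tolist())
t=press2w(-205); delta2(s,*t,29.5,PY,.14)
c=camera('side'); i=c['img'][180:340,190:390,::-1].repeat(4,0).repeat(4,1); cv2.imwrite('pics/side9.png',i)
E
```

```text
12.1 [447.34363986 -20.14283445  29.80388141] [-0.257  0.974  0.346  2.111 -0.914  0.369 -0.691] [-0.04954861  0.89010657 -0.47474228]
[[0.99, 0.016, -0.141], [0.016, -1.0, 0.0], [-0.141, -0.002, -0.99]]
dpos [0.008, -0.0002, -0.0008] drot [-0.0048, 0.0021, -0.0015]
```

View pics/side9.png

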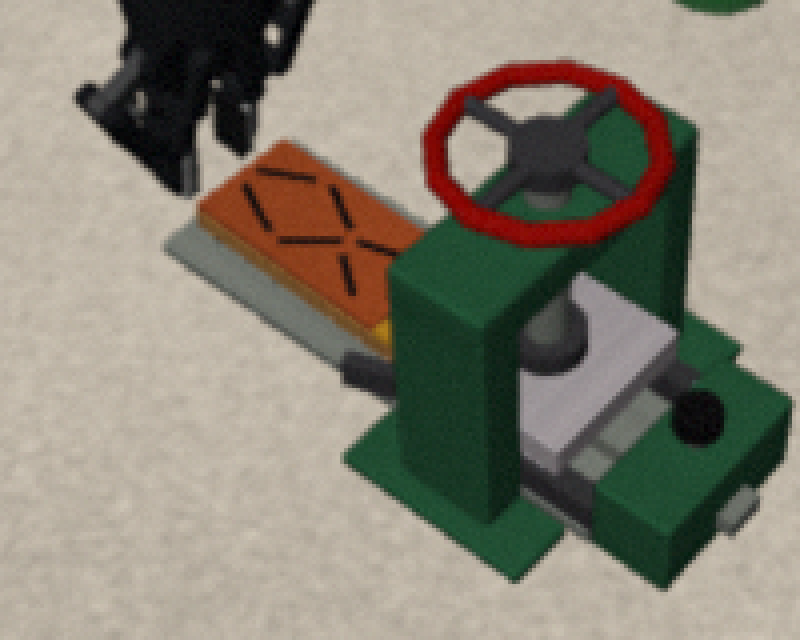

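The fingers hang just behind the block's tail, between its sides, at crop (185, 185) and (240, 150). I'll start a gentle push.

Request:
send_rows(
  delta_pos=[
    [0.005, 0, -0.0005],
    [0.009, 0, -0.001],
    [0.012, 0, -0.0015],
    [0.015, 0, -0.002],
    [0.018, 0, -0.0025],
    [0.021, 0, -0.003],
    [0.023, 0, -0.003],
    [0.023, 0, -0.003],
  ],
  delta_rot=[
    [0, 0, 0],
    [0, 0, 0],
    [0, 0, 0],
    [0, 0, 0],
    [0, 0, 0],
    [0, 0, 0],
    [0, 0, 0],
    [0, 0, 0],
  ],
)

```text
time: 12.95
tcp_pos: [470.8, -19.7, 29.7]
tool_rot: [0.997, 0.008, -0.07, -0.001]
wrist_force: [-0.8, 0.3, 0.8]
grip_width: 29.6
```

```bash
python3 - <<'E'
from h import *
from workcell import bot,camera
s=bot.sense(); print(s['time'],s['tcp_pos'],s['q'].round(3),s['wrist_force'],s['joint_vel'].round(3))
c=camera('side'); i=c['img'][180:340,190:390,::-1].repeat(4,0).repeat(4,1); cv2.imwrite('pics/side10.png',i)
E
```

```text
12.95 [470.78285322 -19.68856805  29.67577269] [-0.283  0.992  0.398  2.044 -0.88   0.441 -0.733] [-0.82461209  0.29322937  0.80853959] [ 0.003 -0.003 -0.007  0.005 -0.005 -0.01   0.002]
```

View pics/side10.png

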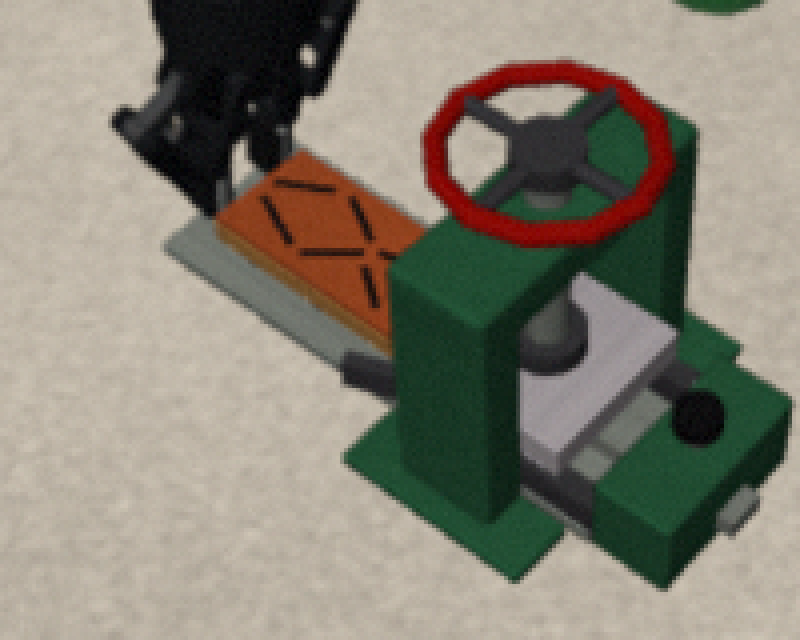

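The fingers are flush against the tail, and the block has moved in by about 13 mm, straight. I'll back off a little and make the tool vertical again.

Request:
send_rows(
  delta_pos=[
    [-0.004, 0, 0.0005],
    [-0.008, 0, 0.001],
    [-0.008, 0, 0.001],
    [-0.008, 0, 0.001],
    [-0.008, 0, 0.001],
    [-0.008, 0, 0.001],
  ],
  delta_rot=[
    [0, 0, 0],
    [0, 0.09, 0],
    [0, 0.18, 0],
    [0, 0.27, 0],
    [0, 0.27, 0],
    [0, 0.27, 0],
  ],
)

```text
time: 13.6
tcp_pos: [463.0, -20.2, 29.9]
tool_rot: [1.0, 0.007, 0.0, -0.001]
wrist_force: [-0.1, 0.2, 0.4]
grip_width: 30.3
```

```bash
python3 - <<'E'
from h import *
from workcell import bot,camera
s=bot.sense(); print(s['time'],s['tcp_pos'],s['q'].round(3),s['wrist_force'],s['joint_vel'].round(3))
R=Rn.from_quat(s['tool_rot']).as_matrix(); print(R.round(4).tolist())
t=press2w(-160); delta2(s,*t,29,PY,0)
E
```

```text
13.6 [462.96745628 -20.24651718  29.92746265] [-0.089  0.922  0.058  2.186 -0.962  0.06  -0.649] [-0.10664873  0.15192086  0.4374695 ] [-0.029  0.009  0.033 -0.022  0.001  0.002 -0.   ]
[[0.9999, 0.0147, 0.0006], [0.0147, -0.9999, 0.0026], [0.0006, -0.0026, -1.0]]
dpos [0.0374, -0.0006, 0.001] drot [-0.0049, -0.0012, -0.0038]
```

Request:
send_rows(
  delta_pos=[
    [0.005, 0, 0.0005],
    [0.009, 0, 0.001],
    [0.013, 0, 0.001],
    [0.017, 0, 0.001],
    [0.021, 0, 0.001],
    [0.025, 0, 0.001],
    [0.027, 0, 0.001],
    [0.027, 0, 0.001],
  ],
  delta_rot=[
    [0, 0, 0],
    [0, 0, 0],
    [0, 0, 0],
    [0, 0, 0],
    [0, 0, 0],
    [0, 0, 0],
    [0, 0, 0],
    [0, 0, 0],
  ],
)

```text
time: 14.4
tcp_pos: [490.7, -19.8, 29.0]
tool_rot: [1.0, 0.008, 0.001, -0.001]
wrist_force: [0.8, 0.4, 0.1]
grip_width: 29.6
```

```bash
python3 - <<'E'
from h import *
from workcell import bot,camera
s=bot.sense(); print(s['time'],s['tcp_pos'],s['q'].round(3),s['wrist_force'],s['joint_vel'].round(3))
for n in('side','top'):
    c=camera(n); i=c['img'][:,:,::-1]
    i=(i[180:340,190:390] if n=='side' else i[200:350,250:450]).repeat(4,0).repeat(4,1)
    cv2.imwrite(f'pics/{n}11.png',i)
E
```

```text
14.4 [490.69108391 -19.81285749  28.96062666] [-0.151  0.938  0.165  2.109 -0.943  0.167 -0.673] [0.83934362 0.36090798 0.06235299] [ 0.006 -0.002 -0.009  0.011 -0.003 -0.009  0.004]
```

View pics/side11.png

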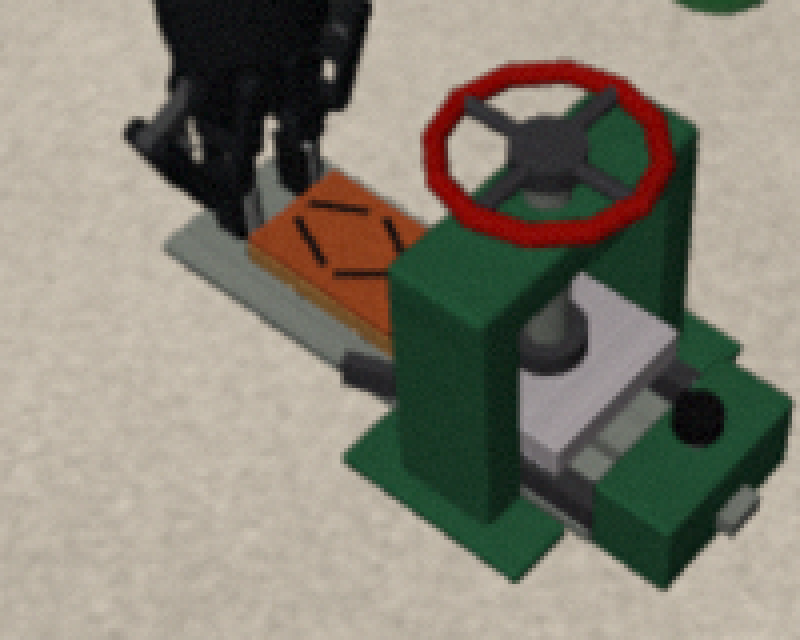

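View pics/top11.png

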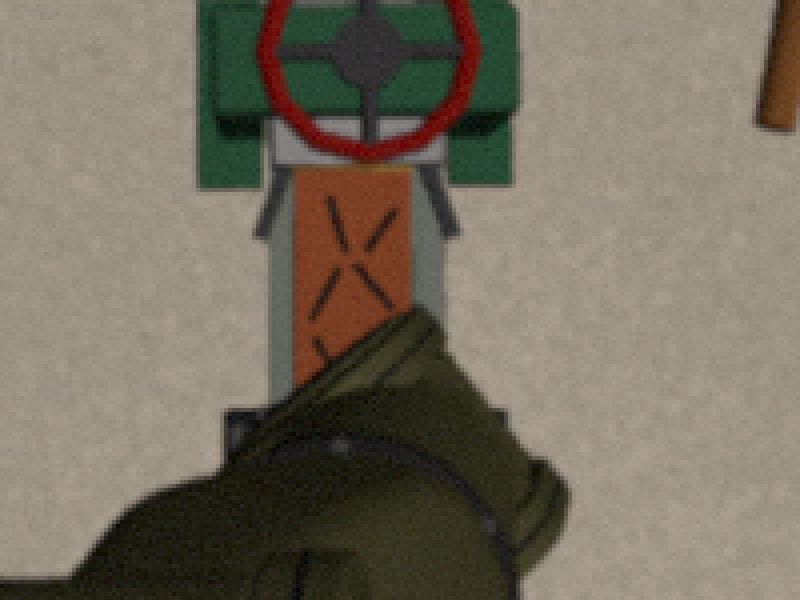

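The brass end has just gone under the platen at top crop (370, 165), square and centred. From here I creep in 1 mm steps. Each call starts again from the measured pose, so the force at the stop stays limited.

Request:
send_rows(
  delta_pos=[
    [0.001, 0, 0],
    [0.001, 0, 0],
  ],
  delta_rot=[
    [0, 0, 0],
    [0, 0, 0],
  ],
)

```text
time: 14.7
tcp_pos: [491.3, -19.9, 29.1]
tool_rot: [1.0, 0.007, 0.001, -0.001]
wrist_force: [-0.4, 1.3, 1.1]
grip_width: 29.9
```

Request:
send_rows(
  delta_pos=[
    [0.001, 0, 0],
    [0.001, 0, 0],
  ],
  delta_rot=[
    [0, 0, 0],
    [0, 0, 0],
  ],
)

```text
time: 14.9
tcp_pos: [492.0, -19.9, 29.1]
tool_rot: [1.0, 0.007, 0.0, -0.001]
wrist_force: [-1.6, 0.4, 0.5]
grip_width: 30.2
```

Request:
send_rows(
  delta_pos=[
    [0.001, 0, 0],
    [0.001, 0, 0],
  ],
  delta_rot=[
    [0, 0, 0],
    [0, 0, 0],
  ],
)

```text
time: 15.1
tcp_pos: [492.8, -19.9, 29.1]
tool_rot: [1.0, 0.007, 0.0, -0.001]
wrist_force: [-1.6, 0.3, 1.6]
grip_width: 29.7
```

Request:
send_rows(
  delta_pos=[
    [0.001, 0, 0],
    [0.001, 0, 0],
  ],
  delta_rot=[
    [0, 0, 0],
    [0, 0, 0],
  ],
)

```text
time: 15.3
tcp_pos: [493.9, -19.9, 29.1]
tool_rot: [1.0, 0.007, 0.0, -0.001]
wrist_force: [-1.1, 0.0, 0.2]
grip_width: 29.9
```

Request:
send_rows(
  delta_pos=[
    [0.001, 0, 0],
    [0.001, 0, 0],
  ],
  delta_rot=[
    [0, 0, 0],
    [0, 0, 0],
  ],
)

```text
time: 15.5
tcp_pos: [495.1, -19.8, 29.0]
tool_rot: [1.0, 0.007, 0.0, -0.001]
wrist_force: [-1.8, 0.5, 0.3]
grip_width: 30.0
```

Request:
send_rows(
  delta_pos=[
    [0.001, 0, 0],
    [0.001, 0, 0],
  ],
  delta_rot=[
    [0, 0, 0],
    [0, 0, 0],
  ],
)

```text
time: 15.7
tcp_pos: [496.3, -19.8, 29.1]
tool_rot: [1.0, 0.007, 0.0, -0.001]
wrist_force: [-0.8, 0.2, 0.8]
grip_width: 30.0
```

Request:
send_rows(
  delta_pos=[
    [0.001, 0, 0],
    [0.001, 0, 0],
  ],
  delta_rot=[
    [0, 0, 0],
    [0, 0, 0],
  ],
)

```text
time: 15.9
tcp_pos: [497.6, -19.8, 29.0]
tool_rot: [1.0, 0.007, 0.001, -0.001]
wrist_force: [-0.0, 0.1, -0.1]
grip_width: 29.9
```

Request:
send_rows(
  delta_pos=[
    [0.001, 0, 0],
    [0.001, 0, 0],
  ],
  delta_rot=[
    [0, 0, 0],
    [0, 0, 0],
  ],
)

```text
time: 16.1
tcp_pos: [498.9, -19.7, 29.1]
tool_rot: [1.0, 0.007, 0.001, -0.001]
wrist_force: [-0.1, -0.1, 1.4]
grip_width: 29.9
```

Request:
send_rows(
  delta_pos=[
    [0.001, 0, 0],
    [0.001, 0, 0],
  ],
  delta_rot=[
    [0, 0, 0],
    [0, 0, 0],
  ],
)

```text
time: 16.3
tcp_pos: [500.1, -19.7, 29.0]
tool_rot: [1.0, 0.007, 0.001, -0.001]
wrist_force: [-0.7, 0.0, 0.0]
grip_width: 29.7
```

Request:
send_rows(
  delta_pos=[
    [0.001, 0, 0],
    [0.001, 0, 0],
  ],
  delta_rot=[
    [0, 0, 0],
    [0, 0, 0],
  ],
)

```text
time: 16.5
tcp_pos: [501.4, -19.7, 29.0]
tool_rot: [1.0, 0.007, 0.001, -0.001]
wrist_force: [-0.4, -0.5, 0.6]
grip_width: 29.9
```

Request:
send_rows(
  delta_pos=[
    [0.001, 0, 0],
    [0.001, 0, 0],
  ],
  delta_rot=[
    [0, 0, 0],
    [0, 0, 0],
  ],
)

```text
time: 16.7
tcp_pos: [502.6, -19.7, 29.0]
tool_rot: [1.0, 0.008, 0.001, -0.001]
wrist_force: [-1.2, -0.2, -0.3]
grip_width: 29.8
```

Request:
send_rows(
  delta_pos=[
    [0.001, 0, 0],
    [0.001, 0, 0],
  ],
  delta_rot=[
    [0, 0, 0],
    [0, 0, 0],
  ],
)

```text
time: 16.9
tcp_pos: [503.8, -19.7, 29.0]
tool_rot: [1.0, 0.008, 0.001, -0.001]
wrist_force: [-1.4, 0.3, 0.4]
grip_width: 29.5
```

Request:
send_rows(
  delta_pos=[
    [0.001, 0, 0],
    [0.001, 0, 0],
  ],
  delta_rot=[
    [0, 0, 0],
    [0, 0, 0],
  ],
)

```text
time: 17.1
tcp_pos: [505.1, -19.7, 29.0]
tool_rot: [1.0, 0.008, 0.002, -0.001]
wrist_force: [-0.2, 0.9, 0.4]
grip_width: 29.8
```

Request:
send_rows(
  delta_pos=[
    [0.001, 0, 0],
    [0.001, 0, 0],
  ],
  delta_rot=[
    [0, 0, 0],
    [0, 0, 0],
  ],
)

```text
time: 17.3
tcp_pos: [506.4, -19.6, 29.0]
tool_rot: [1.0, 0.008, 0.002, -0.001]
wrist_force: [-0.1, -0.4, 0.3]
grip_width: 30.0
```

Request:
send_rows(
  delta_pos=[
    [0.001, 0, 0],
    [0.001, 0, 0],
  ],
  delta_rot=[
    [0, 0, 0],
    [0, 0, 0],
  ],
)

```text
time: 17.5
tcp_pos: [507.6, -19.7, 29.0]
tool_rot: [1.0, 0.008, 0.002, -0.001]
wrist_force: [-1.0, 0.8, -0.8]
grip_width: 29.9
```

Request:
send_rows(
  delta_pos=[
    [0.001, 0, 0],
    [0.001, 0, 0],
  ],
  delta_rot=[
    [0, 0, 0],
    [0, 0, 0],
  ],
)

```text
time: 17.7
tcp_pos: [508.8, -19.6, 29.0]
tool_rot: [1.0, 0.008, 0.002, -0.001]
wrist_force: [-0.1, -0.3, 0.2]
grip_width: 29.8
```

Request:
send_rows(
  delta_pos=[
    [0.001, 0, 0],
    [0.001, 0, 0],
  ],
  delta_rot=[
    [0, 0, 0],
    [0, 0, 0],
  ],
)

```text
time: 17.9
tcp_pos: [510.1, -19.6, 29.0]
tool_rot: [1.0, 0.008, 0.002, -0.001]
wrist_force: [-0.9, 0.1, -0.4]
grip_width: 29.8
```

Request:
send_rows(
  delta_pos=[
    [0.001, 0, 0],
    [0.001, 0, 0],
  ],
  delta_rot=[
    [0, 0, 0],
    [0, 0, 0],
  ],
)

```text
time: 18.1
tcp_pos: [511.3, -19.6, 29.0]
tool_rot: [1.0, 0.008, 0.002, -0.001]
wrist_force: [-0.8, -0.5, -0.0]
grip_width: 30.0
```

Request:
send_rows(
  delta_pos=[
    [0.001, 0, 0],
    [0.001, 0, 0],
  ],
  delta_rot=[
    [0, 0, 0],
    [0, 0, 0],
  ],
)

```text
time: 18.3
tcp_pos: [512.6, -19.6, 29.0]
tool_rot: [1.0, 0.008, 0.003, -0.001]
wrist_force: [-0.6, 0.4, -0.4]
grip_width: 30.1
```

Request:
send_rows(
  delta_pos=[
    [0.001, 0, 0],
    [0.001, 0, 0],
  ],
  delta_rot=[
    [0, 0, 0],
    [0, 0, 0],
  ],
)

```text
time: 18.5
tcp_pos: [513.9, -19.6, 29.0]
tool_rot: [1.0, 0.008, 0.003, -0.001]
wrist_force: [-0.1, 0.8, -0.3]
grip_width: 30.0
```

Request:
send_rows(
  delta_pos=[
    [0.001, 0, 0],
    [0.001, 0, 0],
  ],
  delta_rot=[
    [0, 0, 0],
    [0, 0, 0],
  ],
)

```text
time: 18.7
tcp_pos: [515.1, -19.5, 29.0]
tool_rot: [1.0, 0.008, 0.003, -0.001]
wrist_force: [0.3, 0.1, -0.5]
grip_width: 30.1
```

Request:
send_rows(
  delta_pos=[
    [0.001, 0, 0],
    [0.001, 0, 0],
  ],
  delta_rot=[
    [0, 0, 0],
    [0, 0, 0],
  ],
)

```text
time: 18.9
tcp_pos: [516.3, -19.5, 29.0]
tool_rot: [1.0, 0.008, 0.003, -0.001]
wrist_force: [-0.0, -0.3, -0.4]
grip_width: 29.8
```

```bash
python3 - <<'E'
from h import *
from workcell import bot,camera
s=bot.sense(); print(s['time'],s['tcp_pos'],s['wrist_force'])
c=camera('side'); i=c['img'][180:340,190:390,::-1].repeat(4,0).repeat(4,1); cv2.imwrite('pics/side12.png',i)
E
```

```text
18.9 [516.34162057 -19.48447142  29.03646431] [-0.01657066 -0.25281713 -0.35057892]
```

View pics/side12.png

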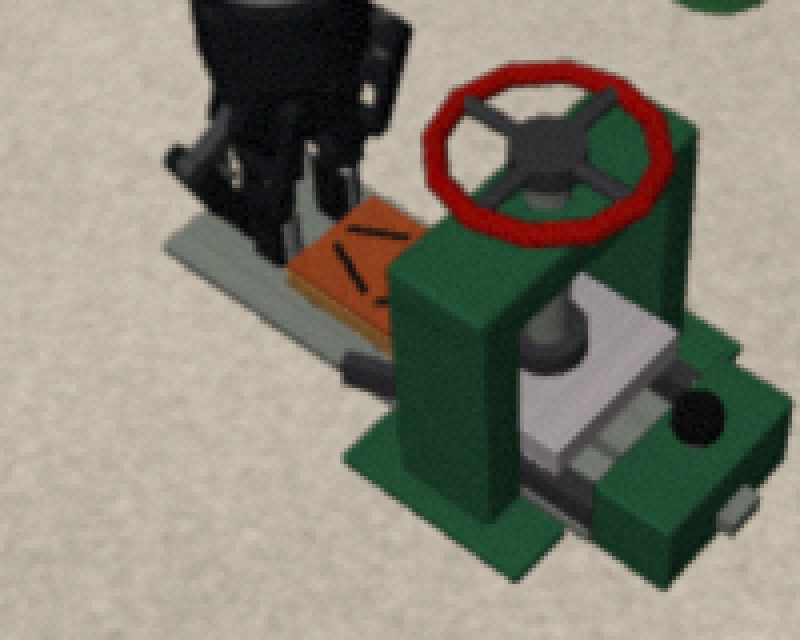

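The block is moving with the fingers (tail edge now at about (290–375, 200–270)). I'll keep creeping.

Request:
send_rows(
  delta_pos=[
    [0.001, 0, 0],
    [0.001, 0, 0],
  ],
  delta_rot=[
    [0, 0, 0],
    [0, 0, 0],
  ],
)

```text
time: 19.15
tcp_pos: [517.5, -19.5, 29.0]
tool_rot: [1.0, 0.008, 0.003, -0.001]
wrist_force: [-0.7, -0.5, -0.2]
grip_width: 30.1
```

Request:
send_rows(
  delta_pos=[
    [0.001, 0, 0],
    [0.001, 0, 0],
  ],
  delta_rot=[
    [0, 0, 0],
    [0, 0, 0],
  ],
)

```text
time: 19.35
tcp_pos: [518.7, -19.5, 29.0]
tool_rot: [1.0, 0.008, 0.003, -0.0]
wrist_force: [-0.9, -0.5, -0.1]
grip_width: 29.6
```

Request:
send_rows(
  delta_pos=[
    [0.001, 0, 0],
    [0.001, 0, 0],
  ],
  delta_rot=[
    [0, 0, 0],
    [0, 0, 0],
  ],
)

```text
time: 19.55
tcp_pos: [520.0, -19.4, 29.0]
tool_rot: [1.0, 0.008, 0.004, -0.0]
wrist_force: [0.2, 0.4, -0.1]
grip_width: 29.6
```

Request:
send_rows(
  delta_pos=[
    [0.001, 0, 0],
    [0.001, 0, 0],
  ],
  delta_rot=[
    [0, 0, 0],
    [0, 0, 0],
  ],
)

```text
time: 19.75
tcp_pos: [521.2, -19.4, 29.1]
tool_rot: [1.0, 0.008, 0.004, -0.0]
wrist_force: [-1.4, -0.3, -0.3]
grip_width: 29.9
```

Request:
send_rows(
  delta_pos=[
    [0.001, 0, 0],
    [0.001, 0, 0],
  ],
  delta_rot=[
    [0, 0, 0],
    [0, 0, 0],
  ],
)

```text
time: 19.95
tcp_pos: [522.4, -19.4, 29.1]
tool_rot: [1.0, 0.008, 0.004, -0.0]
wrist_force: [0.2, 0.2, -0.1]
grip_width: 29.7
```

Request:
send_rows(
  delta_pos=[
    [0.001, 0, 0],
    [0.001, 0, 0],
  ],
  delta_rot=[
    [0, 0, 0],
    [0, 0, 0],
  ],
)

```text
time: 20.15
tcp_pos: [523.7, -19.4, 29.0]
tool_rot: [1.0, 0.008, 0.004, -0.0]
wrist_force: [-0.6, 0.1, -1.2]
grip_width: 29.8
```

Request:
send_rows(
  delta_pos=[
    [0.001, 0, 0],
    [0.001, 0, 0],
  ],
  delta_rot=[
    [0, 0, 0],
    [0, 0, 0],
  ],
)

```text
time: 20.35
tcp_pos: [524.9, -19.3, 29.0]
tool_rot: [1.0, 0.008, 0.004, -0.0]
wrist_force: [-0.4, 0.3, -0.4]
grip_width: 29.9
```

Request:
send_rows(
  delta_pos=[
    [0.001, 0, 0],
    [0.001, 0, 0],
  ],
  delta_rot=[
    [0, 0, 0],
    [0, 0, 0],
  ],
)

```text
time: 20.55
tcp_pos: [525.9, -19.3, 29.1]
tool_rot: [1.0, 0.008, 0.004, -0.0]
wrist_force: [-1.5, -0.2, -0.3]
grip_width: 30.1
```

Request:
send_rows(
  delta_pos=[
    [0.001, 0, 0],
    [0.001, 0, 0],
  ],
  delta_rot=[
    [0, 0, 0],
    [0, 0, 0],
  ],
)

```text
time: 20.75
tcp_pos: [526.7, -19.3, 29.1]
tool_rot: [1.0, 0.008, 0.004, -0.0]
wrist_force: [-1.9, -0.3, 0.6]
grip_width: 29.8
```

Request:
send_rows(
  delta_pos=[
    [0.001, 0, 0],
    [0.001, 0, 0],
  ],
  delta_rot=[
    [0, 0, 0],
    [0, 0, 0],
  ],
)

```text
time: 20.95
tcp_pos: [527.6, -19.3, 29.1]
tool_rot: [1.0, 0.008, 0.004, -0.0]
wrist_force: [-2.2, -0.1, 0.5]
grip_width: 29.7
```

Request:
send_rows(
  delta_pos=[
    [0.001, 0, 0],
    [0.001, 0, 0],
  ],
  delta_rot=[
    [0, 0, 0],
    [0, 0, 0],
  ],
)

```text
time: 21.15
tcp_pos: [528.5, -19.3, 29.1]
tool_rot: [1.0, 0.008, 0.004, -0.0]
wrist_force: [-2.7, -0.3, 1.4]
grip_width: 30.2
```

Request:
send_rows(
  delta_pos=[
    [0.001, 0, 0],
    [0.001, 0, 0],
  ],
  delta_rot=[
    [0, 0, 0],
    [0, 0, 0],
  ],
)

```text
time: 21.35
tcp_pos: [528.6, -19.3, 29.0]
tool_rot: [1.0, 0.008, 0.003, -0.0]
wrist_force: [-4.2, -0.9, 2.7]
grip_width: 29.8
```

Request:
send_rows(
  delta_pos=[
    [0.001, 0, 0],
    [0.001, 0, 0],
  ],
  delta_rot=[
    [0, 0, 0],
    [0, 0, 0],
  ],
)

```text
time: 21.55
tcp_pos: [528.6, -19.3, 29.0]
tool_rot: [1.0, 0.008, 0.002, -0.001]
wrist_force: [-5.6, -0.5, 3.8]
grip_width: 29.5
```

Request:
send_rows(
  delta_pos=[
    [0.001, 0, 0],
    [0.001, 0, 0],
  ],
  delta_rot=[
    [0, 0, 0],
    [0, 0, 0],
  ],
)

```text
time: 21.75
tcp_pos: [528.7, -19.3, 29.0]
tool_rot: [1.0, 0.008, 0.001, -0.001]
wrist_force: [-5.0, -0.4, 3.7]
grip_width: 29.9
```

The stop's signature is clear: the sprung button from x≈525, then solid contact at x≈528.6, 4 mm later. At a 1 mm offset it gives about 5 N. I'll ramp up to the firm press and hold.

Request:
send_rows(
  delta_pos=[
    [0.001, 0, 0],
    [0.0014, 0, 0],
    [0.0017, 0, 0],
    [0.002, 0, 0],
    [0.002, 0, 0],
    [0.002, 0, 0],
  ],
  delta_rot=[
    [0, 0, 0],
    [0, 0, 0],
    [0, 0, 0],
    [0, 0, 0],
    [0, 0, 0],
    [0, 0, 0],
  ],
)

```text
time: 22.35
tcp_pos: [528.7, -19.3, 29.0]
tool_rot: [1.0, 0.008, -0.001, -0.001]
wrist_force: [-6.8, -0.6, 4.2]
grip_width: 30.2
```

Request:
send_rows(
  delta_pos=[
    [0.0015, 0, 0],
    [0.0022, 0, 0],
    [0.0028, 0, 0],
    [0.0032, 0, 0],
    [0.0032, 0, 0],
    [0.0032, 0, 0],
  ],
  delta_rot=[
    [0, 0, 0],
    [0, 0, 0],
    [0, 0, 0],
    [0, 0, 0],
    [0, 0, 0],
    [0, 0, 0],
  ],
)

```text
time: 22.95
tcp_pos: [528.8, -19.3, 28.9]
tool_rot: [1.0, 0.008, -0.003, -0.002]
wrist_force: [-9.4, -0.7, 7.1]
grip_width: 29.8
```

Request:
send_rows(
  delta_pos=[
    [0.0018, 0, -0.0003],
    [0.0026, 0, -0.0005],
    [0.0034, 0, -0.0006],
    [0.0038, 0, -0.0006],
    [0.0038, 0, -0.0006],
    [0.0038, 0, -0.0006],
  ],
  delta_rot=[
    [0, 0, 0],
    [0, 0, 0],
    [0, 0, 0],
    [0, 0, 0],
    [0, 0, 0],
    [0, 0, 0],
  ],
)

```text
time: 23.55
tcp_pos: [529.0, -19.2, 29.0]
tool_rot: [1.0, 0.007, -0.007, -0.002]
wrist_force: [-9.2, -0.7, 4.4]
grip_width: 30.1
```

Request:
send_rows(
  delta_pos=[
    [0.002, 0, -0.0003],
    [0.003, 0, -0.0004],
    [0.0035, 0, -0.0005],
    [0.0038, 0, -0.0005],
    [0.0038, 0, -0.0005],
    [0.0038, 0, -0.0005],
  ],
  delta_rot=[
    [0, 0.006, 0],
    [0, 0.012, 0],
    [0, 0.018, 0],
    [0, 0.02, 0],
    [0, 0.02, 0],
    [0, 0.02, 0],
  ],
)

```text
time: 24.15
tcp_pos: [528.9, -19.2, 28.9]
tool_rot: [1.0, 0.007, -0.005, -0.003]
wrist_force: [-9.7, -1.8, 3.1]
grip_width: 30.0
```

Request:
send_rows(
  delta_pos=[
    [0.0035, 0, -0.0006],
    [0.0044, 0, -0.0007],
    [0.005, 0, -0.0008],
    [0.005, 0, -0.0008],
    [0.005, 0, -0.0008],
    [0.005, 0, -0.0008],
  ],
  delta_rot=[
    [0, 0.015, 0],
    [0, 0.018, 0],
    [0, 0.02, 0],
    [0, 0.02, 0],
    [0, 0.02, 0],
    [0, 0.02, 0],
  ],
)

```text
time: 24.75
tcp_pos: [528.9, -19.3, 28.9]
tool_rot: [1.0, 0.007, -0.004, -0.003]
wrist_force: [-11.6, -1.4, 3.8]
grip_width: 30.0
```

Request:
send_rows(
  delta_pos=[
    [0.0054, 0, -0.0008],
    [0.0054, 0, -0.0008],
    [0.0054, 0, -0.0008],
    [0.0054, 0, -0.0008],
    [0.0054, 0, -0.0008],
    [0.0054, 0, -0.0008],
    [0.0054, 0, -0.0008],
    [0.0054, 0, -0.0008],
  ],
  delta_rot=[
    [0, 0.02, 0],
    [0, 0.02, 0],
    [0, 0.02, 0],
    [0, 0.02, 0],
    [0, 0.02, 0],
    [0, 0.02, 0],
    [0, 0.02, 0],
    [0, 0.02, 0],
  ],
)

```text
time: 25.55
tcp_pos: [528.9, -19.2, 28.8]
tool_rot: [1.0, 0.007, -0.004, -0.004]
wrist_force: [-11.9, -1.5, 3.6]
grip_width: 29.9
```

Request:
send_rows(
  delta_pos=[
    [0.0054, 0, -0.0008],
    [0.0054, 0, -0.0008],
    [0.0054, 0, -0.0008],
    [0.0054, 0, -0.0008],
    [0.0054, 0, -0.0008],
    [0.0054, 0, -0.0008],
    [0.0054, 0, -0.0008],
    [0.0054, 0, -0.0008],
  ],
  delta_rot=[
    [0, 0.02, 0],
    [0, 0.02, 0],
    [0, 0.02, 0],
    [0, 0.02, 0],
    [0, 0.02, 0],
    [0, 0.02, 0],
    [0, 0.02, 0],
    [0, 0.02, 0],
  ],
)

```text
time: 26.35
tcp_pos: [528.9, -19.3, 28.8]
tool_rot: [1.0, 0.007, -0.004, -0.005]
wrist_force: [-11.8, -1.6, 3.8]
grip_width: 29.8
```

Steady at 11.8 N. I'll raise it slightly so that, after bed friction, the stop itself feels well over 10 N.

Request:
send_rows(
  delta_pos=[
    [0.0058, 0, -0.0009],
    [0.0062, 0, -0.001],
    [0.0062, 0, -0.001],
    [0.0062, 0, -0.001],
    [0.0062, 0, -0.001],
    [0.0062, 0, -0.001],
    [0.0062, 0, -0.001],
    [0.0062, 0, -0.001],
  ],
  delta_rot=[
    [0, 0.02, 0],
    [0, 0.02, 0],
    [0, 0.02, 0],
    [0, 0.02, 0],
    [0, 0.02, 0],
    [0, 0.02, 0],
    [0, 0.02, 0],
    [0, 0.02, 0],
  ],
)

```text
time: 27.15
tcp_pos: [528.9, -19.3, 28.8]
tool_rot: [1.0, 0.006, -0.004, -0.005]
wrist_force: [-13.0, -1.7, 2.6]
grip_width: 29.9
```

Request:
send_rows(
  delta_pos=[
    [0.0062, 0, -0.001],
    [0.0062, 0, -0.001],
    [0.0062, 0, -0.001],
    [0.0062, 0, -0.001],
    [0.0062, 0, -0.001],
    [0.0062, 0, -0.001],
    [0.0062, 0, -0.001],
    [0.0062, 0, -0.001],
  ],
  delta_rot=[
    [0, 0.02, 0],
    [0, 0.02, 0],
    [0, 0.02, 0],
    [0, 0.02, 0],
    [0, 0.02, 0],
    [0, 0.02, 0],
    [0, 0.02, 0],
    [0, 0.02, 0],
  ],
)

```text
time: 27.95
tcp_pos: [529.0, -19.3, 28.8]
tool_rot: [1.0, 0.006, -0.005, -0.006]
wrist_force: [-12.6, -0.9, 3.5]
grip_width: 29.6
```

The press held at about 13 N for 1.6 s without movement. I'll back straight off and check.

Request:
send_rows(
  delta_pos=[
    [0.003, 0, 0],
    [0, 0, 0],
    [-0.003, 0, 0],
    [-0.008, 0, 0],
    [-0.02, 0, 0],
    [-0.03, 0, -0.01],
    [-0.03, 0, -0.04],
    [-0.03, 0, -0.07],
  ],
  delta_rot=[
    [0, 0, 0],
    [0, 0, 0],
    [0, 0, 0],
    [0, 0, 0],
    [0, 0, 0],
    [0, 0, 0],
    [0, 0, 0],
    [0, 0, 0],
  ],
)

```text
time: 28.75
tcp_pos: [499.1, -20.7, 100.3]
tool_rot: [1.0, 0.006, -0.005, -0.006]
wrist_force: [1.0, -0.1, -0.3]
grip_width: 29.9
```

Request:
send_rows(
  delta_pos=[
    [-0.01, 0, -0.03],
    [-0.02, 0, -0.07],
    [-0.02, -0.04, -0.12],
    [-0.02, -0.08, -0.16],
    [-0.02, -0.12, -0.16],
    [-0.02, -0.16, -0.16],
    [-0.02, -0.2, -0.16],
    [-0.02, -0.2, -0.16],
  ],
  delta_rot=[
    [0, 0, 0],
    [0, 0, 0],
    [0, 0, 0],
    [0, 0, 0],
    [0, 0, 0],
    [0, 0, 0],
    [0, 0, 0],
    [0, 0, 0],
  ],
)

```text
time: 29.55
tcp_pos: [477.5, 184.5, 263.0]
tool_rot: [1.0, 0.011, -0.005, -0.009]
wrist_force: [0.7, -0.2, -0.5]
grip_width: 30.0
```

```bash
python3 - <<'E'
from h import *
from workcell import bot,camera,finder
s=bot.sense(); print(s['time'],s['tcp_pos'],s['wrist_force'])
for n in('side','top'):
    c=camera(n); i=c['img'][:,:,::-1]
    cv2.imwrite(f'pics/{n}13f.png',i)
    i=(i[180:340,190:390] if n=='side' else i[200:350,250:450]).repeat(4,0).repeat(4,1).copy()
    off=np.array([190,180] if n=='side' else [250,200])
    o=press2w(-121+65+1)
    for p in proj(c,boxpts(o[0],o[1],PY,8)): cv2.circle(i,tuple(np.round((p-off)*4+2).astype(int).tolist()),3,(255,0,255),-1)
    cv2.imwrite(f'pics/{n}13.png',i)
    for t in('jar','tin','roller'):
        d=finder.pinpoint(c,t)
        if d: print(n,t,round(d[0]['p'],2),onplane(c,d[0]['centre'],0).round(1)[0])
E
```

```text
29.55 [477.53265373 184.46912126 262.99286972] [ 0.74421758 -0.18316878 -0.45449868]
side jar 0.92 [535.8 269.5   0. ]
side tin 0.76 [696.3 258.    0. ]
side roller 0.6 [ 754.7 -253.5    0. ]
top jar 0.93 [534.  272.1   0. ]
top tin 0.98 [693.7 262.6   0. ]
top roller 0.95 [ 753.7 -253.6    0. ]
```

View pics/side13.png

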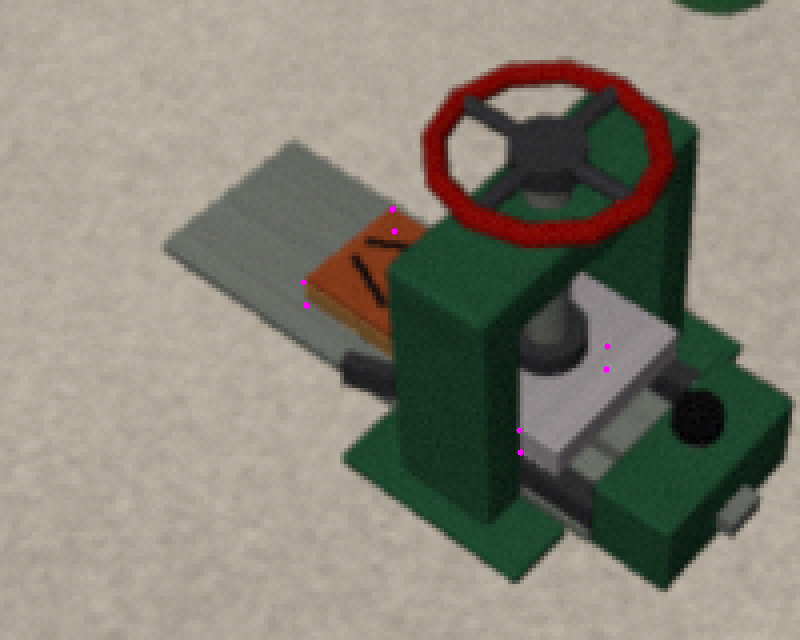

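View pics/top13f.png

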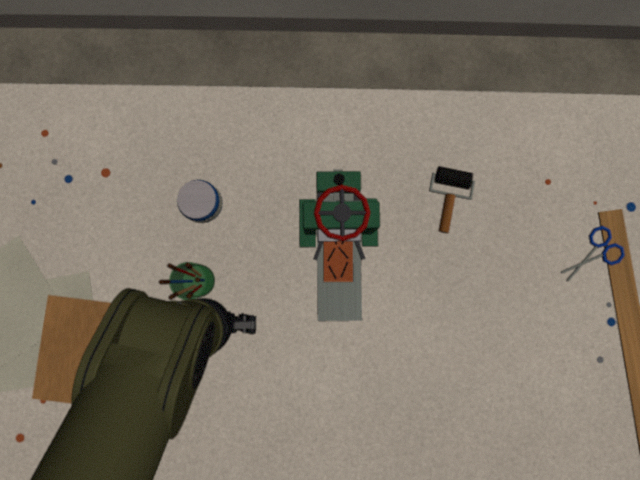

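View pics/top13.png

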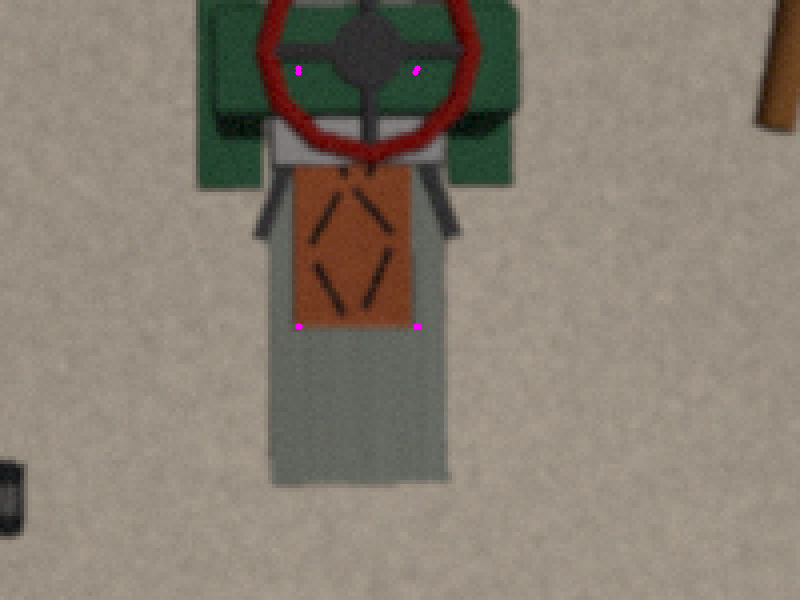

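```bash
python3 - <<'E'
from h import *
import pickle
c=pickle.load(open('side0.pkl','rb'))
a=cv2.imread('pics/side12.png')[2::4,2::4]; b=cv2.imread('pics/side13.png')[2::4,2::4]
o=press2w(-132.5,20)
T=a[52:66,76:96]
B=cv2.resize(b,None,fx=8,fy=8,interpolation=cv2.INTER_CUBIC); A=cv2.resize(T,None,fx=8,fy=8,interpolation=cv2.INTER_CUBIC)
r=cv2.matchTemplate(B,A,cv2.TM_CCOEFF_NORMED); _,m,_,l=cv2.minMaxLoc(r); print(m,l[0]/8-76,l[1]/8-52)
p=proj(c,[[*press2w(-132.5,0),24],[*press2w(-120,0),24],[*press2w(-122.5,0),24]]); print(p[1]-p[0],p[2]-p[0])
E
```

```text
0.5913161635398865 4.375 3.0
[4.8548413  3.20616479] [3.87936189 2.5619962 ]
```

```bash
python3 - <<'E'
from h import *
from workcell import bot,camera
import pickle
def tail(c,top):
    img=c['img'] if isinstance(c,dict) else c
    return img
c0=pickle.load(open('top0.pkl','rb')); s0=pickle.load(open('side0.pkl','rb'))
def sat(im): return cv2.cvtColor(im,cv2.COLOR_BGR2HSV)[:,:,1].astype(float)
# sample saturation along press-x lines at z=24, find tail edge 50% crossing
def edge(im,c,off,ys,lo,hi):
    S=sat(im); out=[]
    xs=np.arange(lo,hi,.25)
    for y in ys:
        q=proj(c,[[*press2w(x,y),24] for x in xs])-off
        v=cv2.remap(S.astype(np.float32),q[:,0].astype(np.float32)[None],q[:,1].astype(np.float32)[None],cv2.INTER_LINEAR)[0]
        h=(v[:20].mean()+v[-20:].mean())/2; k=np.argmax(v>h); out.append(xs[k])
    return np.round(out,1)
f=lambda n: cv2.imread(n)
t=camera('top'); s=camera('side'); print(bot.sense()['time'])
print('top now',edge(t['img'][:,:,::-1].copy(),c0,np.array([0,0]),[-20,-10,0,10,20],-145,-105))
print('side now',edge(s['img'][:,:,::-1].copy(),s0,np.array([0,0]),[-20,-10,0,10,20],-145,-105))
b=f('pics/side13f.png');print('side13',edge(b,s0,np.array([0,0]),[-20,-10,0,10,20],-145,-105))
b=f('pics/side12.png')[2::4,2::4];print('side12 (fingers at 516.3), between fingers',edge(b,s0,np.array([190,180]),[-8,-4,0,4,8],-155,-120))
E
```

```text
30.05
top now [-120.5 -120.5 -120.8 -121.  -120.5]
side now [-120.8 -121.  -121.  -120.8 -121. ]
side13 [-120.8 -120.8 -121.  -120.8 -120.8]
side12 (fingers at 516.3), between fingers [-132.5 -133.5 -133.2 -133.2 -134. ]
```

```bash
python3 - <<'E'
from workcell import bot
s=bot.sense(); print(s['time'],s['tcp_pos'],s['joint_vel'].round(3)); print(bot.sign_off())
E
```

```text
30.05 [478.55632976 176.17128859 263.10189428] [-0.006  0.004 -0.004 -0.003  0.001 -0.    -0.001]
the job is handed in; nothing more can be done
None
```

The block is home against the solid stop, lino side up with the brass end leading, and the job was handed in at 30 s of the 72 s allowed.

**What I did:** I gripped the block, laid it on the bed and pushed it in by its tail with the fingers 30 mm apart. I then crept forward in 1 mm steps until I felt the sprung button, and about 4 mm later the solid bar. I held it there at a steady 11.8 N and then about 13 N, 1.6 s each. The highest wrist force I read along the feed was 13 N, though the force was only reported at the end of each move.

**Last checks:**
- **Position:** the tail sits about 121 mm before the press's origin in both cameras, so the block sticks out about 81 mm (60 to 110 expected).
- **No spring-back:** the tail had moved 12.4 mm since the earlier picture, and the fingers moved 12.5 mm to the press point.
- **Other things:** the jar, ink tin and roller look unmoved in the pictures, with found positions within about 10 mm of the first ones.
- **Robot:** clear of everything, with no contact force.

**What went wrong or disagreed:**
- The arm reached its near limit behind the tail, so the first few centimetres were pushed with the tool tilted 8°.
- The fingers also pressed down on the tail by 3 to 4 N during the hold, and bed friction takes a little more. The stop itself therefore felt somewhat less than the wrist reading, by my estimate 10 to 12 N.
- One early network report placed the jar on the press; I discarded it because the picture and later reports contradicted it.
- A rough template match of the last 12 mm came out about 1 mm short. It was a poor match, so I trusted the edge measurement above.

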